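# Clear, reload and start the bench incubator

### The job

Pull the incubator's drop-down door all the way down (its tray rides out with it), put the used cartridges that are in the tray into the grey discard bin, and lay every fresh cartridge from the bench flat in the tray, side by side and right way up. Then push the door fully shut and, keeping the keys untouched until then, press the keys on the roof fully down one at a time: round, then square, then bar. Leave the door shut and the other things on the bench where they are.

Things in the scene. Friction and masses are not known exactly. Their poses are not given: they have to be found in the camera images.
- incubator: white bench incubator, 240 deep (x) x 250 wide (y) x 155 high, fixed; origin at the centre of its underside; its open front faces its own -x (towards the robot), x points to its back
- door (a joint): angle of the bottom-hinged front door: 0 shut (upright), 1.3 rad fully down; a stiff hinge holds it where it is left
- door_hinge (a point): middle of the door's hinge line, which runs along the incubator's y at the lower edge of the door's inner face, 45 mm above the bench; the door panel is 105 tall, 244 wide, 14 thick, with a 24 deep lip along its top edge that closes the front of the roof
- door_handle (a point): middle of the door's steel handle, a round bar of 10 mm diameter and 120 mm length along y, on two legs 40 mm beyond the door's top edge; 145 mm from the hinge line; can be pinched from above at any door angle
- tray_floor (a point): centre of the upper face of the aluminium tray's floor, 97 mm above the bench, axes as the incubator's; inside 102 (x) x 202 (y), with a rim 6 high. Linked to the door: it slides out 112 mm towards -x in step with the door going down and back in as the door shuts
- fresh1: white plastic test cartridge, 62 long (its x) x 34 wide (its y) x 20 high with a flat grey patch on top; the 18 wide, 14 high nose is the last 18 mm at its +x end; origin at the centre of its underside, z up; 45 g; a fresh one, lying flat on the bench to the left at the start (two or three of fresh1 to fresh4 are present)
- fresh2: white plastic test cartridge, 62 long (its x) x 34 wide (its y) x 20 high with a flat grey patch on top; the 18 wide, 14 high nose is the last 18 mm at its +x end; origin at the centre of its underside, z up; 45 g; a fresh one, lying flat on the bench to the left at the start (two or three of fresh1 to fresh4 are present)
- fresh3: white plastic test cartridge, 62 long (its x) x 34 wide (its y) x 20 high with a flat grey patch on top; the 18 wide, 14 high nose is the last 18 mm at its +x end; origin at the centre of its underside, z up; 45 g; a fresh one, lying flat on the bench to the left at the start (two or three of fresh1 to fresh4 are present)
- fresh4: white plastic test cartridge, 62 long (its x) x 34 wide (its y) x 20 high with a flat grey patch on top; the 18 wide, 14 high nose is the last 18 mm at its +x end; origin at the centre of its underside, z up; 45 g; a fresh one, lying flat on the bench to the left at the start (two or three of fresh1 to fresh4 are present)
- used1: white plastic test cartridge, 62 long (its x) x 34 wide (its y) x 20 high with a flat grey patch on top; the 18 wide, 14 high nose is the last 18 mm at its +x end; origin at the centre of its underside, z up; 45 g; a used one, lying in the incubator's tray at the start (one or two of used1, used2 are present); looks just like a fresh one
- used2: white plastic test cartridge, 62 long (its x) x 34 wide (its y) x 20 high with a flat grey patch on top; the 18 wide, 14 high nose is the last 18 mm at its +x end; origin at the centre of its underside, z up; 45 g; a used one, lying in the incubator's tray at the start (one or two of used1, used2 are present); looks just like a fresh one
- discard_in (a point): centre of the inner floor of the open grey discard bin, outside 150 (x) x 190 (y) x 45 high, walls and floor 4 thick, fixed, axes along its sides
- key_round (a joint): travel of the round (28 mm diameter) spring key: 0 up, 0.006 m fully down (5 N); counts as pressed beyond 0.004
- key_round_top (a point): centre of the top face of the round (28 mm diameter) key on the incubator's roof; pressed straight down; the three keys stand in a row across the roof 70 mm apart, in an order that varies
- key_square (a joint): travel of the square (24 x 24 mm) spring key: 0 up, 0.006 m fully down (5 N); counts as pressed beyond 0.004
- key_square_top (a point): centre of the top face of the square (24 x 24 mm) key on the incubator's roof; pressed straight down; the three keys stand in a row across the roof 70 mm apart, in an order that varies
- key_bar (a joint): travel of the bar-shaped (13 x 46 mm, long across the roof) spring key: 0 up, 0.006 m fully down (5 N); counts as pressed beyond 0.004
- key_bar_top (a point): centre of the top face of the bar-shaped (13 x 46 mm, long across the roof) key on the incubator's roof; pressed straight down; the three keys stand in a row across the roof 70 mm apart, in an order that varies
- vial: bystander: amber vial, 22 diameter x 42 high, standing among the fresh cartridges; origin under its centre
- tipbox: bystander: red pipette-tip box with clear top, 120 x 85 x 60
- tumbler: bystander: steel tumbler, 74 diameter x 160 high
- marker: bystander: blue marker pen lying down, 14 diameter x 134 long
- scanner: bystander: grey barcode scanner lying down, 165 x 50 x 35
Things that resemble listed ones, but are neither listed nor needed, are in the scene too. Leave any black or brown look-alike of the fresh1 alone.

How it is judged:
By the outcome, as a careful person would: the job done as asked, in the order asked, and still so for the second after the job is handed in, with the robot touching nothing.
Of used1, used2 only 1 to 2 are there at a start; the rules pass over those that are not, and their reading is None.
Of fresh1, fresh2, fresh3, fresh4 only 2 to 3 are there at a start; the rules pass over those that are not, and their reading is None.
At some moment in a run one of fresh1, fresh2, fresh3, fresh4 may be knocked a few centimetres aside while the robot is not near it.
Once in a run the grip may slacken for a moment while it holds something.
It also fails if it takes over 210 s, if anything falls off the work surface, if the arm or the gripper's body presses on something with over 40 N, if the wrist force passes 120 N, or if a joint passes its speed limit or range.

### The arm

A 6-joint arm with a two-finger parallel gripper is mounted at the origin on the work surface. World frame = base frame: x ahead of the robot, y to its left, z up, the work surface at z = 0. Lengths are in m, angles in rad, forces in N, time in s.
With the tool pointing down it reaches from about 0.35 to 1 m from the base axis. Payload 7.1 kg.
Tool frame: the origin (TCP) lies at the very end of the fingers, on their centre line; the grasp point (between the pads) lies 19 mm behind it; z points along the fingers, y is the line along which they close (so a half turn about z gives the same grasp; the last joint's range is limited). The gripper opens to 85 mm and grips with 20 to 120 N. Pads are 22 mm wide; open, the fingers measure 114 mm over their backs; the gripper's body (76 mm by 85 mm) begins 54 mm behind the grasp point. The pads swing forward as they close: fully open they stand 13 mm farther back than shut.
Start: joints at [-1.369, 0.423, 1.63, -0, 1.089, -0.019], TCP at [0.137, -0.61, 0.231] pointing down, gripper open.
Joint ranges: [-3, 3], [-0.9, 2.11], [0.09, 2.58], [-1.31, 4.45], [0.11, 2.69], [-2.54, 2.54]. Speed limits (rad/s): [2.39, 2.39, 3.01, 3.14, 3.14, 3.14].

### API

Orientations are given as a unit quaternion [w, x, y, z].
In Python, from workcell import r, vision gives the robot as it stands.
- The arm moves only by the shell command python3 -m inch 'ROWS'. ROWS is JSON, a list of rows, each an object with "jaw": the finger opening in mm, from 0 to 85.4; "dp": the shift along the tool's x, y, z in mm, a list of three; "roll": the turn about the tool's z in degrees. A call has 1 to 12 rows; each row is the pose to reach, as a shift and turn from the pose commanded when the call began, along the tool's axes at that moment; what a row does not reach only later rows make up. A row lasts 1/8 s, in which the tool goes at most 62.5 mm and 10.7 degrees, less where a joint would pass 70% of its speed; a pose out of reach is approached as far as the arm can. A call with a gripper value outside its range is refused whole. The fingers move at their own pace and stop on an object; the grip force is fixed at half the most. Time passes only in rows, so rows that repeat a pose let the fingers close. It gives the time, the measured TCP pose, the force, the opening and the grip force at its end, in the units of the state.
- r.sense(): the state, without advancing time (a new reading comes with each control period).
- vision.read_camera(name): name is "scene" or "top" or "wrist"; returns a dict with "color" (420x560x3 uint8, red, green, blue), "depth" (420x560 float32, m along the optical axis (not along the pixel's ray), 0 where there is no reading), "K" (3x3 intrinsics, pixels), "R" (3x3) and "t" (3): a world point X has camera coordinates R X + t; the wrist camera has in their place "mount" (4x4, takes a point from camera to tool coordinates, whose origin is the TCP and whose axes are the flange's). Camera axes: x right, y down, z forward; pixel columns grow to the right and rows downward; lengths in m; the calibration is good to about 2 mm. The wrist camera is an equidistant fisheye: a pixel r from the principal point sees the ray r / f radians off the axis. A picture is of the moment at which its call begins: read the wrist's pose just before it.
- r.finish_job(): hands the job in; it is judged then, once.
The state is a dict: "time": time; "joint_positions": joint angles; "qvel": joint speeds; "effort": joint torques, N m; "tool_pos": TCP position; "orientation": TCP orientation; "contact_force": force on the tool from outside, world axes, zero at the start; "torque": the same for the moment, N m; "finger_gap": opening from 0.0 (shut) to 1.0 (fully open); "gripper_force": force on a finger pad.
Only numpy, scipy, OpenCV 4.12 (cv2) and the standard library are available. Lean on these libraries where they do the work, as an engineer would, in place of code of your own. Each camera call takes 0.05 s, during which the arm holds its last target. There are 200 camera calls.

## Working session

There is one attempt and no reset: what is moved stays moved. The work goes in short steps, Python scripts to look and compute and a shell command to move; the robot and the scene stay as the last step left them, time stands still between calls to the robot, and variables do not carry over. Pictures are saved under pics/ and viewed, at most 14 in all, crops included, and the job is handed in when it is done.

```bash
ls; mkdir -p pics; cat > h.py <<'E'
import numpy as np, cv2
from workcell import r, vision
def cam(n):
    s=r.sense(); c=vision.read_camera(n); c['s']=s; return c
def save(c,n,s=None):
    im=cv2.cvtColor(c['color'],cv2.COLOR_RGB2BGR)
    if s: x0,y0,x1,y1=s; im=im[y0:y1,x0:x1]; f=min(800/im.shape[1],600/im.shape[0]); im=cv2.resize(im,None,fx=f,fy=f)
    cv2.imwrite('pics/'+n+'.png',im)
def cloud(c):
    d=c['depth'];v,u=np.mgrid[:d.shape[0],:d.shape[1]];K=c['K']
    P=np.stack([(u-K[0,2])/K[0,0]*d,(v-K[1,2])/K[1,1]*d,d],-1)
    return (P-np.array(c['t']))@np.array(c['R'])
def onplane(c,uv,z):
    uv=np.atleast_2d(uv).astype(float);R=np.array(c['R']);t=np.array(c['t']);K=np.array(c['K'])
    ray=np.c_[uv,np.ones(len(uv))]@np.linalg.inv(K).T@R; C=-R.T@t
    return C+ray*((z-C[2])/ray[:,2])[:,None]
E
python3 - <<'E'
from h import *
for n in('top','scene'):
    c=cam(n);save(c,n+'0'); print(n,c['K'],-np.array(c['R']).T@c['t'],c['R'])
    P=cloud(c);np.save(n+'P.npy',P)
w=cam('wrist');print(w['K'],w['mount']);s=r.sense();print(s)
E
```

```text
pics
top [[411.39563975   0.         278.20557464]
 [  0.         411.39563975 214.91799884]
 [  0.           0.           1.        ]] [0.41747992 0.00933626 1.33799753] [[-0.0224929  -0.99973673 -0.00453152]
 [-0.9927625   0.02287038 -0.11789639]
 [ 0.11796899  0.00184689 -0.99301556]]
scene [[381.13867593   0.         280.51888641]
 [  0.         381.13867593 209.04154768]
 [  0.           0.           1.        ]] [1.07736893 0.54250583 0.67717698] [[-0.72680946  0.68644671  0.02321488]
 [ 0.38699457  0.43720527 -0.81184158]
 [-0.56743565 -0.58107011 -0.58341608]]
[[325.1922621    0.         274.10691014]
 [  0.         325.1922621  211.70237384]
 [  0.           0.           1.        ]] [[ 8.15510313e-04 -9.62263442e-01 -2.72118362e-01  6.85621133e-02]
 [ 9.99999351e-01  5.68163380e-04  9.87757433e-04  4.16375145e-04]
 [-7.95875180e-04 -2.72118991e-01  9.62263281e-01 -1.43105985e-01]
 [ 0.00000000e+00  0.00000000e+00  0.00000000e+00  1.00000000e+00]]
{'time': 0.15, 'joint_positions': array([-1.36896755e+00,  4.23680608e-01,  1.63050678e+00, -2.03851404e-06,
        1.08858009e+00, -1.89927233e-02]), 'qvel': array([-4.70040210e-04, -1.53875404e-03, -2.84596326e-03, -3.67820358e-04,
        2.27220494e-06,  4.60376362e-04]), 'effort': array([-1.95684152e-05, -5.57769048e+01, -2.82018650e+01, -2.38944158e-04,
        4.84584365e-03,  9.17588693e-06]), 'tool_pos': array([ 0.13683968, -0.60940734,  0.23071771]), 'orientation': array([-5.84877331e-04,  9.93910699e-01,  1.10187008e-01, -5.45243173e-05]), 'contact_force': array([ 1.1298001 ,  0.30981348, -0.18939609]), 'torque': array([-0.00392037,  0.01375889,  0.03259282]), 'gripper_force': 0.0, 'finger_gap': 0.9997109452408793}
```

View pics/top0.png

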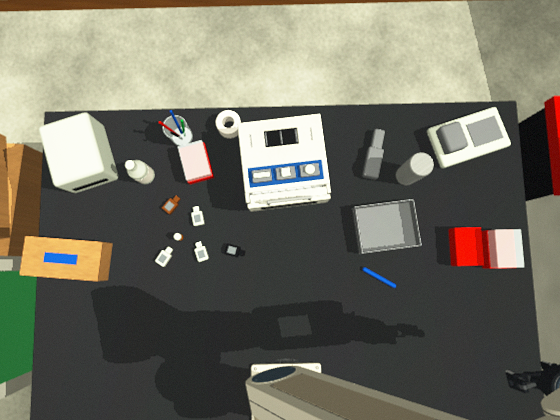

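View pics/scene0.png

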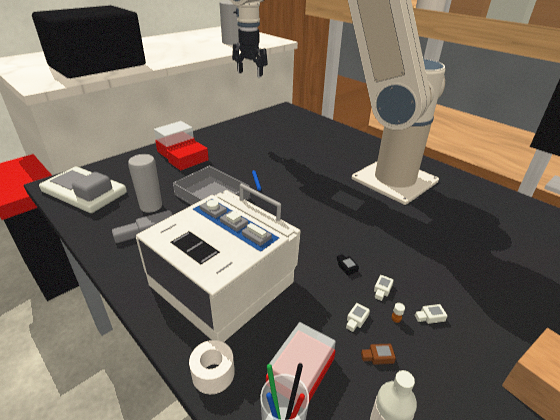

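Top view: three fresh cartridges at (197,215), (164,257) and (201,252), the vial at (178,237), and black and brown look-alikes at (234,250) and (171,205). The incubator is around (285,160), with keys bar (261,175), square (286,172) and round (310,170). The bin is at (388,227). The scene view confirms this.

```bash
cat >> h.py <<'E'
def carts(c,z0=0.0,rng=(0.2,0.7,0,0.6),zt=None):
    """white blobs near height z0..z0+.03; returns centre, yaw(nose dir), sizes"""
    P=cloud(c);I=c['color'].astype(int)
    m=(P[...,2]>z0+.006)&(P[...,2]<z0+.035)&(P[...,0]>rng[0])&(P[...,0]<rng[1])&(P[...,1]>rng[2])&(P[...,1]<rng[3])
    n,L,st,ce=cv2.connectedComponentsWithStats(m.astype(np.uint8))
    out=[]
    for i in range(1,n):
        if st[i,4]<60: continue
        v,u=np.nonzero(L==i); X=onplane(c,np.c_[u,v],z0+.018)[:,:2]
        (cx,cy),(w,h),a=cv2.minAreaRect((X*1000).astype(np.float32))
        col=I[v,u].mean(0)
        ax=np.array([np.cos(np.radians(a)),np.sin(np.radians(a))]); 
        if w<h: ax=np.array([-ax[1],ax[0]]); w,h=h,w
        sk=(X-np.array([cx,cy])/1000)@ax
        if sk.mean()>0: ax=-ax   # nose is the light side
        out.append(dict(c=(cx,cy),L=w,W=h,yaw=np.degrees(np.arctan2(ax[1],ax[0])),skew=sk.mean()*1000,col=col.round(),n=len(u),z=np.median(P[v,u,2])*1000,uv=ce[i].round()))
    return out
E
python3 - <<'E'
from h import *
c=cam('top');np.set_printoptions(precision=1,suppress=True)
for o in carts(c): print({k:np.round(v,1) for k,v in o.items()})
P=cloud(c)
m=(P[...,2]>.145)&(P[...,2]<.16)&(abs(P[...,1])<.2)&(P[...,0]>.4)
n,L,st,ce=cv2.connectedComponentsWithStats(m.astype(np.uint8));print(st)
i=1+st[1:,4].argmax();v,u=np.nonzero(L==i)
print('roof',np.median(P[v,u,2]),cv2.minAreaRect((onplane(c,np.c_[u,v],.155)[:,:2]*1000).astype(np.float32)),cv2.boxPoints(cv2.minAreaRect((onplane(c,np.c_[u,v],.155)[:,:2]*1000).astype(np.float32))))
for uv in[(261,175),(286,172),(310,170),(290,205),(260,208),(325,200),(285,195)]: print(uv,P[uv[1],uv[0]]*1000, onplane(c,uv,.163)*1000)
# bin
m=(P[...,2]>.035)&(P[...,2]<.055)&(P[...,1]<-.12)&(P[...,1]>-.45)&(P[...,0]>.25)&(P[...,0]<.55)
n,L,st,ce=cv2.connectedComponentsWithStats(m.astype(np.uint8));i=1+st[1:,4].argmax();v,u=np.nonzero(L==i)
X=(onplane(c,np.c_[u,v],.045)[:,:2]*1000).astype(np.float32);print('bin',cv2.minAreaRect(X))
im=cv2.cvtColor(c['color'],cv2.COLOR_RGB2BGR)
cv2.imwrite('pics/crop.png',np.vstack([cv2.resize(im[110:215,225:345],None,fx=5,fy=5,interpolation=2)]))
E
```

```text
{'c': array([618.1, 356.6]), 'L': np.float64(65.5), 'W': np.float64(39.2), 'yaw': np.float64(-40.5), 'skew': np.float64(1.9), 'col': array([154., 111.,  76.]), 'n': np.int64(187), 'z': np.float64(18.0), 'uv': array([171., 204.])}
{'c': array([580.1, 273.7]), 'L': np.float64(62.1), 'W': np.float64(35.4), 'yaw': np.float64(11.1), 'skew': np.float64(-3.6), 'col': array([222., 227., 214.]), 'n': np.int64(181), 'z': np.float64(18.9), 'uv': array([197., 216.])}
{'c': array([463.6, 262.2]), 'L': np.float64(65.0), 'W': np.float64(35.1), 'yaw': np.float64(16.9), 'skew': np.float64(-1.3), 'col': array([221., 225., 213.]), 'n': np.int64(185), 'z': np.float64(18.0), 'uv': array([201., 251.])}
{'c': array([440.2, 559.7]), 'L': np.float64(117.9), 'W': np.float64(15.0), 'yaw': np.float64(-6.7), 'skew': np.float64(1.6), 'col': array([157., 110.,  59.]), 'n': np.int64(144), 'z': np.float64(20.5), 'uv': array([108., 261.])}
{'c': array([464.2, 153. ]), 'L': np.float64(61.4), 'W': np.float64(33.2), 'yaw': np.float64(-105.3), 'skew': np.float64(3.0), 'col': array([80., 84., 82.]), 'n': np.int64(176), 'z
[... 409 characters left out ...]
    1      1      1]]
roof 0.15414347733570946 ((721.1241455078125, -8.962188720703125), (258.974853515625, 249.2471160888672), 5.567375659942627) [[ 580.2  102.5]
 [ 604.3 -145.6]
 [ 862.1 -120.4]
 [ 837.9  127.6]]
(261, 175) [671.6  58.3 179.3] [[675.2  59.  163. ]]
(286, 172) [679.4 -13.7 176. ] [[682.4 -14.  163. ]]
(310, 170) [683.5 -82.9 176.7] [[686.7 -84.  163. ]]
(290, 205) [596.  -25.2  86.5] [[585.1 -23.1 163. ]]
(260, 208) [588.   66.8  92.3] [[578.4  63.5 163. ]]
(325, 200) [ 607.5 -132.1   96.7] [[ 597.3 -124.5  163. ]]
(285, 195) [616.2  -9.6 153.8] [[614.6  -9.4 163. ]]
bin ((505.88238525390625, -334.81304931640625), (102.86434173583984, 192.4460906982422), 4.831219673156738)
```

View pics/crop.png

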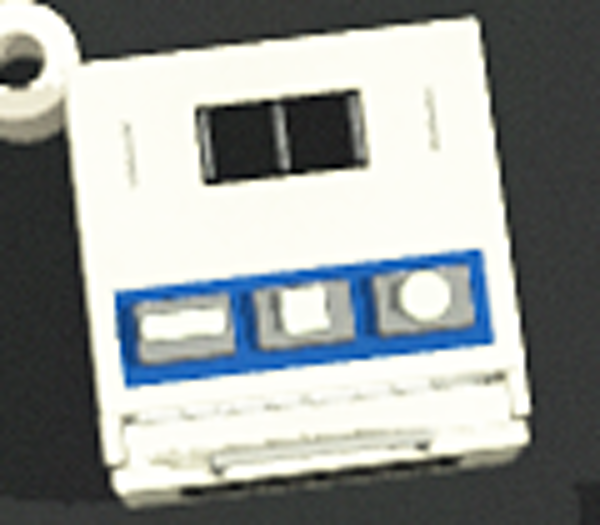

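```bash
cat >> h.py <<'E'
def pose():
    s=r.sense();w,x,y,z=s['orientation'];return np.array(s['tool_pos'])*1000,np.degrees(2*np.arctan2(y,x)),s
def go(*T):
    """print dp, roll (from present pose) for each world target x,y,z[mm],phi[deg] (tool x heading)"""
    p,f,s=pose();w,x,y,z=s['orientation']
    from scipy.spatial.transform import Rotation as Ro
    R=Ro.from_quat([x,y,z,w]).as_matrix();print('now',p.round(1),'phi %.1f t %.1f gap %.2f'%(f,s['time'],s['finger_gap']))
    for t in T:
        d=R.T@(np.array(t[:3])-p);ro=-((t[3]-f+180)%360-180);print(t,'->dp',d.round(1),'roll %.1f'%ro)
E
python3 - <<'E'
from h import *
np.set_printoptions(precision=1,suppress=True)
for n in('top','scene'):
    c=cam(n);P=cloud(c)*1000
    y=np.array([-np.sin(.094),np.cos(.094)]);x=np.array([y[1],-y[0]])
    D=P[...,:2]-np.array([721,-9]);X=D@x;Y=D@y;Z=P[...,2]
    m=(Z>172)&(Z<205)&(X<-90)&(X>-160)&(abs(Y)<80)
    print(n,m.sum(),np.median(P[m],0),P[m].min(0),P[m].max(0),'incX',np.percentile(X[m],[5,50,95]),'Y',np.percentile(Y[m],[1,50,99]))
    m=(Z>165)&(Z<195)&(X<20)&(X>-80)&(abs(Y)<110)
    print('keys',m.sum(), np.percentile(Z[m],[5,50,95]))
    I=c['color'].astype(int)
    k=(m&(I.min(2)>225)).astype(np.uint8)
    N,L,st,ce=cv2.connectedComponentsWithStats(k)
    for i in range(1,N):
        if st[i,4]>15: q=P[L==i];print('  key',st[i,4],np.median(q,0),X[L==i].mean(),Y[L==i].mean())
    # roof fit, side edges
    for yy in(-60,0,60):
        mm=(abs(Y-yy)<10)&(Z>148)&(Z<160);print('  roof X range',yy,X[mm].min(),X[mm].max())
go((609,-20,300,95.4),(506,-335,200,95.4),(300,-300,300,95))
E
```

```text
top 163 [598.6 -22.7 193.1] [588.5 -85.1 183.9] [608.3  42.2 200.3] incX [-127.  -123.1 -118.4] Y [-62.2  -1.8  62.7]
keys 589 [165.5 168.7 179. ]
  key 61 [687.5 -82.8 176.9] -40.08262597345301 -69.98753566495462
  key 64 [681.9 -12.3 176.2] -39.79920529939001 0.3443769073924088
  key 67 [674.6  58.2 176.6] -39.7198566017234 70.09277772318448
  roof X range -60 -127.26954302527679 130.94280347814185
  roof X range 0 -126.63969792673917 130.73048651129147
  roof X range 60 -127.24479566572273 130.4806831510696
scene 237 [602.1 -12.4 189.5] [591.9 -81.4 172.1] [612.2  47.3 194.3] incX [-122.7 -118.  -115.6] Y [-60.8   7.5  67.6]
keys 534 [165.2 171.4 175.9]
  roof X range -60 -1413.17231596762 132.7080781694314
  roof X range 0 -1400.0837297781798 132.2699188336077
  roof X range 60 -1397.5718243489819 132.2810631409722
now [ 136.9 -609.6  231. ] phi 12.7 t 0.3 gap 1.00
(609, -20, 300, 95.4) ->dp [ 589.8 -471.9  -68.7] roll -82.7
(506, -335, 200, 95.4) ->dp [ 420.3 -187.1   31.1] roll -82.7
(300, -300, 300, 95) ->dp [ 227.  -266.4  -68.8] roll -82.3
```

```bash
python3 -m inch '[{"jaw":50,"dp":[582,-474,-69],"roll":-82.7},{"jaw":50,"dp":[582,-474,-69],"roll":-82.7},{"jaw":50,"dp":[582,-474,-69],"roll":-82.7},{"jaw":50,"dp":[582,-474,-69],"roll":-82.7},{"jaw":50,"dp":[582,-474,-69],"roll":-82.7},{"jaw":50,"dp":[582,-474,-69],"roll":-82.7},{"jaw":50,"dp":[582,-474,-69],"roll":-82.7},{"jaw":50,"dp":[582,-474,-69],"roll":-82.7},{"jaw":50,"dp":[582,-474,-69],"roll":-82.7},{"jaw":50,"dp":[582,-474,-69],"roll":-82.7},{"jaw":50,"dp":[582,-474,-69],"roll":-82.7},{"jaw":50,"dp":[582,-474,-69],"roll":-82.7}]'; python3 -c "
from h import *
go((601,-20,300,95.4),(601,-20,180,95.4))"
```

```text
time: 1.8
tool_pos: [0.5997, -0.0209, 0.3003]
orientation: [0.0, 0.673, 0.739, 0.0]
contact_force: [0.7, -0.3, -0.2]
finger_gap: 0.581
gripper_force: 0.0
now [599.7 -20.9 300.3] phi 95.4 t 1.8 gap 0.58
(601, -20, 300, 95.4) ->dp [0.8 1.4 0.3] roll -0.0
(601, -20, 180, 95.4) ->dp [  0.8   1.4 120.3] roll -0.0
```

```bash
python3 -m inch '[{"jaw":50,"dp":[1,1,60],"roll":0},{"jaw":50,"dp":[1,1,100],"roll":0},{"jaw":50,"dp":[1,1,125],"roll":0},{"jaw":50,"dp":[1,1,125],"roll":0},{"jaw":2,"dp":[1,1,125],"roll":0},{"jaw":2,"dp":[1,1,125],"roll":0},{"jaw":2,"dp":[1,1,125],"roll":0},{"jaw":2,"dp":[1,1,125],"roll":0},{"jaw":2,"dp":[1,1,125],"roll":0}]'; python3 -c "
from h import *
go()
c=cam('wrist');save(c,'w1')
for a in np.arange(.13,1.31,.13): print(round(a,2),(145*np.sin(a)).round(1),(145*(1-np.cos(a))).round(1))"
```

```text
time: 2.92
tool_pos: [0.6003, -0.0218, 0.1767]
orientation: [0.001, 0.673, 0.739, 0.001]
contact_force: [-2.3, -0.1, 6.4]
finger_gap: 0.086
gripper_force: 58.6
now [600.3 -21.8 176.7] phi 95.4 t 2.9 gap 0.09
0.13 18.8 1.2
0.26 37.3 4.9
0.39 55.1 10.9
0.52 72.0 19.2
0.65 87.8 29.6
0.78 102.0 41.9
0.91 114.5 56.0
1.04 125.0 71.6
1.17 133.5 88.4
1.3 139.7 106.2
```

View pics/w1.png

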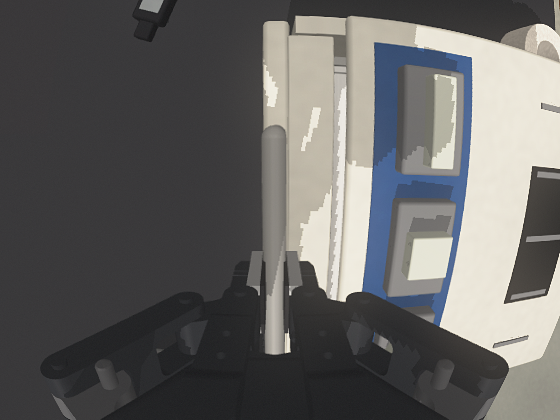

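The wrist view shows the handle bar centred between the closed pads near (272,300). Pulling along the arc next.

```bash
python3 -m inch '[{"jaw":2,"dp":[0,-9.4,0.3],"roll":0},{"jaw":2,"dp":[0,-18.8,1.2],"roll":0},{"jaw":2,"dp":[0,-28.1,2.7],"roll":0},{"jaw":2,"dp":[0,-37.3,4.9],"roll":0},{"jaw":2,"dp":[0,-46.3,7.6],"roll":0},{"jaw":2,"dp":[0,-55.1,10.9],"roll":0},{"jaw":2,"dp":[0,-63.7,14.8],"roll":0},{"jaw":2,"dp":[0,-72,19.2],"roll":0},{"jaw":2,"dp":[0,-80.1,24.1],"roll":0},{"jaw":2,"dp":[0,-87.8,29.6],"roll":0},{"jaw":2,"dp":[0,-87.8,29.6],"roll":0}]'; python3 -c "
from h import *
go()
for a in np.arange(.715,1.31,.065): print(round(a,3),(145*np.sin(a)-87.8).round(1),(145*(1-np.cos(a))-29.6).round(1))"
```

```text
time: 4.35
tool_pos: [0.5166, -0.03, 0.1444]
orientation: [0.004, 0.673, 0.739, 0.004]
contact_force: [25.8, 0.3, -33.5]
finger_gap: 0.086
gripper_force: 58.2
now [516.6 -30.  144.4] phi 95.3 t 4.3 gap 0.09
0.715 7.3 5.9
0.78 14.2 12.3
0.845 20.7 19.2
0.91 26.7 26.4
0.975 32.2 34.0
1.04 37.2 42.0
1.105 41.8 50.3
1.17 45.7 58.8
1.235 49.1 67.6
1.3 51.9 76.6
```

```bash
python3 -m inch '[{"jaw":2,"dp":[0,-5.5,8],"roll":0},{"jaw":2,"dp":[0,-12,14.5],"roll":0},{"jaw":2,"dp":[0,-18.5,21],"roll":0},{"jaw":2,"dp":[0,-24.5,28],"roll":0},{"jaw":2,"dp":[0,-30,35.5],"roll":0},{"jaw":2,"dp":[0,-35,43.5],"roll":0},{"jaw":2,"dp":[0,-39.5,51.5],"roll":0},{"jaw":2,"dp":[0,-43.5,60],"roll":0},{"jaw":2,"dp":[0,-47,68.5],"roll":0},{"jaw":2,"dp":[0,-49,77.5],"roll":0},{"jaw":2,"dp":[0,-49,80],"roll":0},{"jaw":2,"dp":[0,-49,80],"roll":0}]'; python3 -c "
from h import *
go()"
```

```text
time: 5.85
tool_pos: [0.4709, -0.0346, 0.0695]
orientation: [0.006, 0.673, 0.739, 0.005]
contact_force: [9.2, 4.8, 28.0]
finger_gap: 0.088
gripper_force: 61.6
now [470.9 -34.6  69.5] phi 95.3 t 5.8 gap 0.09
```

```bash
python3 -m inch '[{"jaw":40,"dp":[0,0,0],"roll":0},{"jaw":40,"dp":[0,0,0],"roll":0},{"jaw":40,"dp":[0,0,0],"roll":0},{"jaw":40,"dp":[0,0,-60],"roll":0},{"jaw":60,"dp":[0,0,-120],"roll":0},{"jaw":60,"dp":[-60,0,-180],"roll":0},{"jaw":60,"dp":[-120,0,-230],"roll":0},{"jaw":60,"dp":[-180,0,-230],"roll":0},{"jaw":60,"dp":[-240,0,-230],"roll":0},{"jaw":60,"dp":[-270,0,-230],"roll":0},{"jaw":60,"dp":[-270,0,-230],"roll":0}]'; python3 - <<'E'
from h import *
np.set_printoptions(precision=1,suppress=True)
go()
for n in('top','scene'):
    c=cam(n);save(c,n+'2',(200,100,360,300) if n=='top' else (180,140,400,300))
    P=cloud(c)*1000
    y=np.array([-np.sin(.094),np.cos(.094)]);x=np.array([y[1],-y[0]])
    D=P[...,:2]-np.array([721,-9]);X=D@x;Y=D@y;Z=P[...,2]
    m=(X<-250)&(X>-300)&(abs(Y)<65)&(Z>60)&(Z<110);print('handle?',m.sum(),np.median(X[m]),np.median(Z[m]))
    m=(X<-110)&(X>-270)&(abs(Y)<120)&(Z>107)&(Z<130)
    N,L,st,ce=cv2.connectedComponentsWithStats(m.astype(np.uint8))
    for i in range(1,N):
        if st[i,4]>25:
            q=L==i;v,u=np.nonzero(q)
            W=(onplane(c,np.c_[u,v],.115)[:,:2]*1000).astype(np.float32)
            print(n,st[i,4],ce[i],'Z',np.median(Z[q]),cv2.minAreaRect(W),'XY',X[q].min(),X[q].max(),Y[q].min(),Y[q].max())
for o in carts(c:=cam('top')): print({k:np.round(v,1) for k,v in o.items() if k in('c','yaw','col')})
E
```

```text
time: 7.22
tool_pos: [0.4879, -0.3066, 0.2945]
orientation: [-0.0, 0.675, 0.738, -0.0]
contact_force: [-0.3, 1.0, -0.1]
finger_gap: 0.706
gripper_force: 0.0
now [ 487.9 -306.6  294.5] phi 95.1 t 7.2 gap 0.71
handle? 80 -252.92357785995435 80.71213293248027
top 195 [308.  207.7] Z 116.09160711810675 ((586.1836547851562, -79.63722229003906), (32.98474884033203, 57.54403305053711), 88.66836547851562) XY -171.05227050437009 -110.258541003763 -72.81842680160048 -38.06337534623307
handle? 16 -251.07963067030522 79.00225395240844
scene 174 [250.4 208.2] Z 114.3225841707702 ((585.3617553710938, -70.59318542480469), (40.49675750732422, 49.43052673339844), 89.72831726074219) XY -168.65329752571233 -120.74112251367468 -70.75706502529577 -34.325521316432
{'c': array([620.4, 355.6]), 'yaw': np.float64(-40.5), 'col': array([134.,  96.,  66.])}
{'c': array([580., 274.]), 'yaw': np.float64(11.1), 'col': array([156., 162., 141.])}
{'c': array([465.3, 263. ]), 'yaw': np.float64(18.3), 'col': array([157., 163., 143.])}
{'c': array([440.3, 560.3]), 'yaw': np.float64(-6.1), 'col': array([106.,  74.,  39.])}
{'c': array([463.9, 152.8]), 'yaw': np.float64(-107.1), 'col': array([68., 72., 69.])}
{'c': array([453.5, 378.1]), 'yaw': np.float64(-35.8), 'col': array([152., 158., 138.])}
```

View pics/top2.png

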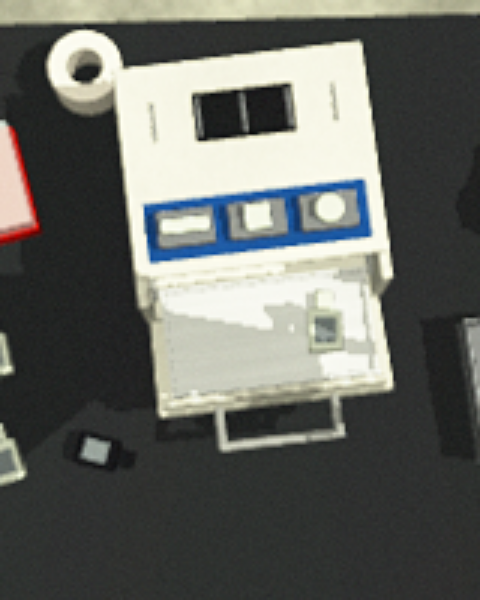

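Crop of the top view: the door is down and the tray is out. One used cartridge is at crop (325,330), nose towards the back, and the handle bar is around (280,441). I'm checking the door angle through the handle height and tray position.

```bash
python3 - <<'E'
from h import *
np.set_printoptions(precision=1,suppress=True)
c=cam('top');P=cloud(c)*1000;I=c['color'].astype(int).sum(2)
for u in(282,290,300,308):
    for v in range(226,252): 
        if P[v,u,2]>30 or v<236: print(u,v,P[v,u],I[v,u]) if u in(290,) else None
    k=[v for v in range(240,252) if P[v,u,2]>40]; print('bar',u,k,P[k,u].mean(0) if k else 0)
E
```

```text
bar 282 [246, 247, 248] [468.1   2.3  79.8]
290 226 [530.6 -23.4  94.1] 600
290 227 [527.  -23.1  99.9] 600
290 228 [524.5 -23.2  94.2] 543
290 229 [521.2 -23.   97.4] 551
290 230 [518.6 -23.1  91.4] 582
290 231 [515.6 -23.1  90.5] 476
290 232 [513.2 -23.2  82.4] 353
290 233 [511.  -23.4  71.6] 403
290 234 [508.7 -23.6  60.3] 331
290 235 [509.7 -25.1   0.9] 150
290 245 [473.5 -22.2  82.6] 398
290 246 [470.4 -22.   84.5] 601
290 247 [467.6 -22.1  79. ] 606
bar 290 [245, 246, 247] [470.5 -22.1  82. ]
bar 300 [244, 245, 246] [472.9 -52.6  82.4]
bar 308 [243, 244, 245] [475.4 -77.2  80.3]
```

```bash
cat >> h.py <<'E'
from scipy.spatial.transform import Rotation as Ro
def wray(c,uv):
    uv=np.atleast_2d(uv).astype(float);K=c['K'];d=uv-[K[0,2],K[1,2]];rr=np.hypot(*d.T);th=rr/K[0,0]
    k=np.where(rr>1e-6,np.sin(th)/np.maximum(rr,1e-6),0);v=np.c_[d*k[:,None],np.cos(th)]
    w,x,y,z=c['s']['orientation'];R=Ro.from_quat([x,y,z,w]).as_matrix();M=np.array(c['mount'])
    return R@M[:3,3]+c['s']['tool_pos'],(v@M[:3,:3].T)@R.T
def wplane(c,uv,z):
    o,d=wray(c,uv);return (o+d*((z-o[2])/d[:,2])[:,None])*1000
def wcloud(c):
    h,w=c['depth'].shape;v,u=np.mgrid[:h,:w];uv=np.c_[u.ravel(),v.ravel()]
    o,d=wray(c,uv);K=c['K'];th=np.hypot(*(uv-[K[0,2],K[1,2]]).T)/K[0,0]
    s=c['depth'].ravel()/np.maximum(np.cos(th),.05);return ((o+d*s[:,None])*1000).reshape(h,w,3)
E
python3 -c "
from h import *
go((575,-72,250,3))"
```

```text
now [ 487.9 -302.1  294.6] phi 95.4 t 7.4 gap 0.70
(575, -72, 250, 3) ->dp [220.8 108.4  44.8] roll 92.4
```

```bash
python3 -m inch '[{"jaw":60,"dp":[220,108,45],"roll":92.4},{"jaw":60,"dp":[220,108,45],"roll":92.4},{"jaw":60,"dp":[220,108,45],"roll":92.4},{"jaw":60,"dp":[220,108,45],"roll":92.4},{"jaw":60,"dp":[220,108,45],"roll":92.4},{"jaw":60,"dp":[220,108,45],"roll":92.4},{"jaw":60,"dp":[220,108,45],"roll":92.4},{"jaw":60,"dp":[220,108,45],"roll":92.4},{"jaw":60,"dp":[220,108,45],"roll":92.4},{"jaw":60,"dp":[220,108,45],"roll":92.4},{"jaw":60,"dp":[220,108,45],"roll":92.4}]'; python3 - <<'E'
from h import *
np.set_printoptions(precision=1,suppress=True)
go()
c=cam('wrist');save(c,'w2');P=wcloud(c)
np.savez('w2.npz',color=c['color'],P=P)
m=(P[...,2]>107)&(P[...,2]<125)&(P[...,0]<640)&(P[...,0]>480)&(abs(P[...,1]+20)<110)
N,L,st,ce=cv2.connectedComponentsWithStats(m.astype(np.uint8))
for i in range(1,N):
    if st[i,4]>150:
        q=L==i;v,u=np.nonzero(q);W=wplane(c,np.c_[u,v],.115)[:,:2].astype(np.float32)
        print(st[i],ce[i],np.median(P[q],0),cv2.minAreaRect(W))
E
```

```text
time: 8.8
tool_pos: [0.5752, -0.0734, 0.2504]
orientation: [-0.0, 1.0, 0.028, -0.0]
contact_force: [-0.3, 0.0, -0.2]
finger_gap: 0.702
gripper_force: 0.0
now [575.2 -73.4 250.4] phi 3.2 t 8.8 gap 0.70
[ 259  152   41   71 2275] [279.2 190.6] [584.5 -78.  117.3] ((587.422607421875, -78.33512878417969), (62.23474884033203, 33.96525955200195), 0.02205183543264866)
```

View pics/w2.png

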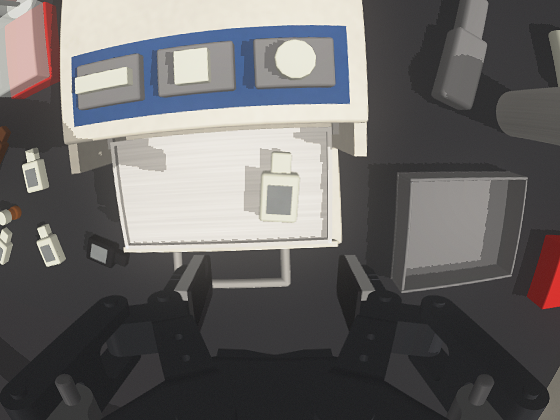

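Wrist view: a single used cartridge at (279,190), measured 62.2 x 34.0 at z 117, which matches the given size. The tray is otherwise empty and the bin is at (462,225). Now grasping it.

```bash
python3 -m inch '[{"jaw":48,"dp":[5.5,5.4,50],"roll":3.2},{"jaw":48,"dp":[5.5,5.4,100],"roll":3.2},{"jaw":48,"dp":[5.5,5.4,130],"roll":3.2},{"jaw":48,"dp":[5.5,5.4,151],"roll":3.2},{"jaw":48,"dp":[5.5,5.4,151],"roll":3.2},{"jaw":20,"dp":[5.5,5.4,151],"roll":3.2},{"jaw":20,"dp":[5.5,5.4,151],"roll":3.2},{"jaw":20,"dp":[5.5,5.4,151],"roll":3.2},{"jaw":20,"dp":[5.5,5.4,151],"roll":3.2},{"jaw":20,"dp":[5.5,5.4,151],"roll":3.2}]';  python3 -m inch '[{"jaw":20,"dp":[0,0,-50],"roll":0},{"jaw":20,"dp":[0,0,-100],"roll":0},{"jaw":20,"dp":[0,0,-120],"roll":0},{"jaw":20,"dp":[0,0,-120],"roll":0}]'; python3 - <<'E'
from h import *
np.set_printoptions(precision=1,suppress=True)
go((506,-335,180,0),(506,-335,70,0))
d=np.load('w2.npz')
c=cam('top');P=cloud(c)
# bin walls extents from height map
m=(P[...,2]>.036)&(P[...,2]<.055)&(P[...,1]<-.12)&(P[...,1]>-.45)&(P[...,0]>.3)&(P[...,0]<.65)
v,u=np.nonzero(m);X=(onplane(c,np.c_[u,v],.045)[:,:2]*1000).astype(np.float32);print('bin',cv2.minAreaRect(X))
W=d['P'];m=(W[...,2]>36)&(W[...,2]<55)&(W[...,1]<-200)&(W[...,1]>-440)&(W[...,0]>350)&(W[...,0]<650)
print(m.sum(),W[m].min(0),W[m].max(0))
E
```

```text
time: 10.1
tool_pos: [0.5818, -0.0794, 0.1002]
orientation: [0.0, 1.0, -0.002, 0.001]
contact_force: [-1.3, 0.3, 6.4]
finger_gap: 0.38
gripper_force: 60.2
time: 10.6
tool_pos: [0.5823, -0.0794, 0.2211]
orientation: [0.0, 1.0, -0.002, 0.002]
contact_force: [0.8, -0.4, -0.9]
finger_gap: 0.383
gripper_force: 59.8
now [582.3 -79.4 221.1] phi -0.2 t 10.6 gap 0.38
(506, -335, 180, 0) ->dp [-75.3 255.9  40.9] roll -0.2
(506, -335, 70, 0) ->dp [-75.7 255.8 150.9] roll -0.2
bin ((528.0630493164062, -285.885498046875), (157.23477172851562, 290.1073303222656), 3.0579185485839844)
2320 [ 446.2 -433.9   36. ] [ 614.3 -229.4   48. ]
```

```bash
python3 -m inch '[{"jaw":20,"dp":[-12,60,0],"roll":0},{"jaw":20,"dp":[-24,120,0],"roll":0},{"jaw":20,"dp":[-36,180,0],"roll":0},{"jaw":20,"dp":[-52,240,20],"roll":0},{"jaw":20,"dp":[-52,253,70],"roll":0},{"jaw":20,"dp":[-52,253,130],"roll":0},{"jaw":20,"dp":[-52,253,180],"roll":0},{"jaw":20,"dp":[-52,253,211],"roll":0},{"jaw":20,"dp":[-52,253,211],"roll":0}]'; python3 -m inch '[{"jaw":60,"dp":[0,0,0],"roll":0},{"jaw":60,"dp":[0,0,0],"roll":0},{"jaw":60,"dp":[0,0,0],"roll":0},{"jaw":60,"dp":[0,0,-60],"roll":0},{"jaw":60,"dp":[0,0,-120],"roll":0},{"jaw":60,"dp":[0,0,-180],"roll":0},{"jaw":60,"dp":[0,0,-240],"roll":0},{"jaw":60,"dp":[0,0,-240],"roll":0}]'; python3 - <<'E'
from h import *
np.set_printoptions(precision=1,suppress=True)
go()
c=cam('wrist');P=wcloud(c);save(c,'w3')
m=(P[...,2]>10)&(P[...,2]<35)&(P[...,0]<590)&(P[...,0]>470)&(abs(P[...,1]+332)<75)
N,L,st,ce=cv2.connectedComponentsWithStats(m.astype(np.uint8))
for i in range(1,N):
    if st[i,4]>150: q=L==i;v,u=np.nonzero(q);print(st[i],np.median(P[q],0),cv2.minAreaRect(wplane(c,np.c_[u,v],.022)[:,:2].astype(np.float32)))
c=cam('top')
for o in carts(c): print({k:np.round(v,1) for k,v in o.items() if k in('c','yaw','col')})
E
```

```text
time: 11.78
tool_pos: [0.5266, -0.3311, 0.0053]
orientation: [-0.001, 1.0, -0.002, -0.002]
contact_force: [0.2, -0.2, -0.3]
finger_gap: 0.383
gripper_force: 69.6
time: 12.78
tool_pos: [0.5308, -0.3337, 0.2546]
orientation: [0.003, 1.0, -0.002, 0.005]
contact_force: [0.3, -0.2, -0.1]
finger_gap: 0.698
gripper_force: 0.0
now [ 530.8 -333.7  254.6] phi -0.2 t 12.8 gap 0.70
[ 257  156   29   52 1293] [ 528.6 -332.4   24.2] ((531.8663330078125, -332.3735656738281), (33.409271240234375, 60.97578430175781), 89.69624328613281)
{'c': array([620.2, 356.2]), 'yaw': np.float64(-40.5), 'col': array([139., 100.,  68.])}
{'c': array([579.6, 272.4]), 'yaw': np.float64(5.1), 'col': array([157., 163., 143.])}
{'c': array([465.2, 262.5]), 'yaw': np.float64(18.3), 'col': array([174., 180., 161.])}
{'c': array([440.1, 559.1]), 'yaw': np.float64(-6.1), 'col': array([102.,  71.,  38.])}
{'c': array([464. , 153.2]), 'yaw': np.float64(-107.9), 'col': array([70., 74., 72.])}
{'c': array([452.9, 377.1]), 'yaw': np.float64(-33.8), 'col': array([155., 162., 141.])}
```

```bash
python3 -m inch '[{"jaw":60,"dp":[-25,-634,-10],"roll":0},{"jaw":60,"dp":[-25,-634,-10],"roll":0},{"jaw":60,"dp":[-25,-634,-10],"roll":0},{"jaw":60,"dp":[-25,-634,-10],"roll":0},{"jaw":60,"dp":[-25,-634,-10],"roll":0},{"jaw":60,"dp":[-25,-634,-10],"roll":0},{"jaw":60,"dp":[-25,-634,-10],"roll":0},{"jaw":60,"dp":[-25,-634,-10],"roll":0},{"jaw":60,"dp":[-25,-634,-10],"roll":0},{"jaw":60,"dp":[-25,-634,-10],"roll":0},{"jaw":60,"dp":[-25,-634,-10],"roll":0},{"jaw":60,"dp":[-25,-634,-10],"roll":0}]'; cat >> h.py <<'E'
def wcarts(c,z0=0,box=(380,680,180,450)):
    P=wcloud(c)
    m=(P[...,2]>z0+8)&(P[...,2]<z0+30)&(P[...,0]>box[0])&(P[...,0]<box[1])&(P[...,1]>box[2])&(P[...,1]<box[3])
    N,L,st,ce=cv2.connectedComponentsWithStats(m.astype(np.uint8))
    for i in range(1,N):
        if st[i,4]<200: continue
        q=L==i;v,u=np.nonzero(q);W=wplane(c,np.c_[u,v],(z0+16)/1000)[:,:2]
        (cx,cy),(w,h),a=cv2.minAreaRect(W.astype(np.float32))
        ax=np.array([np.cos(np.radians(a)),np.sin(np.radians(a))])
        if w<h: ax=np.array([-ax[1],ax[0]]);w,h=h,w
        if ((W-[cx,cy])@ax).mean()>0: ax=-ax
        print('uv',ce[i].round(),'c (%.1f,%.1f) L %.1f W %.1f nose yaw %.1f z %.1f'%(cx,cy,w,h,np.degrees(np.arctan2(ax[1],ax[0])),np.median(P[q][:,2])),'body-grip',(np.array([cx,cy])-6*ax).round(1),c['color'][q].mean(0).round())
E
python3 - <<'E'
from h import *
np.set_printoptions(precision=1,suppress=True)
go();c=cam('wrist');save(c,'w4');wcarts(c)
E
```

```text
time: 14.38
tool_pos: [0.5049, 0.3019, 0.2565]
orientation: [0.001, 1.0, -0.001, -0.001]
contact_force: [-0.3, -0.7, -0.6]
finger_gap: 0.699
gripper_force: 0.0
now [504.9 301.9 256.5] phi -0.2 t 14.4 gap 0.70
uv [222.  86.] c (619.4,358.6) L 62.3 W 36.4 nose yaw -41.5 z 20.2 body-grip [614.9 362.6] [134. 103.  84.]
uv [295. 119.] c (579.4,276.4) L 62.3 W 35.3 nose yaw 11.9 z 20.3 body-grip [573.5 275.1] [196. 196. 185.]
uv [304. 213.] c (465.2,264.8) L 64.4 W 33.2 nose yaw 17.8 z 20.2 body-grip [459.5 262.9] [195. 195. 183.]
uv [210. 222.] c (452.7,380.0) L 66.0 W 34.8 nose yaw -32.2 z 20.2 body-grip [447.6 383.2] [194. 194. 182.]
```

View pics/w4.png

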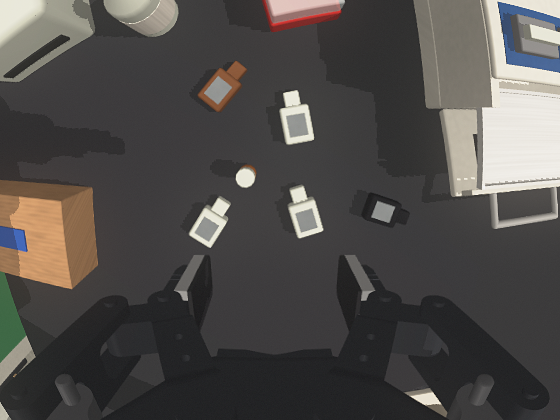

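Wrist view: fresh cartridges at (295,119), (304,213) and (210,222), the vial at (245,177), brown at (222,86) and black at (383,209). Measured sizes fit. I'll take the far one first and work out the tray slots.

```bash
python3 -m inch '[{"jaw":50,"dp":[40,15,0],"roll":-10},{"jaw":50,"dp":[68.7,26.7,60],"roll":-12.2},{"jaw":50,"dp":[68.7,26.7,120],"roll":-12.2},{"jaw":50,"dp":[68.7,26.7,180],"roll":-12.2},{"jaw":50,"dp":[68.7,26.7,225],"roll":-12.2},{"jaw":50,"dp":[68.7,26.7,252],"roll":-12.2},{"jaw":50,"dp":[68.7,26.7,252],"roll":-12.2},{"jaw":20,"dp":[68.7,26.7,252],"roll":-12.2},{"jaw":20,"dp":[68.7,26.7,252],"roll":-12.2},{"jaw":20,"dp":[68.7,26.7,252],"roll":-12.2},{"jaw":20,"dp":[68.7,26.7,252],"roll":-12.2},{"jaw":20,"dp":[68.7,26.7,252],"roll":-12.2}]'; python3 -m inch '[{"jaw":20,"dp":[0,0,-60],"roll":0},{"jaw":20,"dp":[0,0,-120],"roll":0},{"jaw":20,"dp":[0,0,-180],"roll":0},{"jaw":20,"dp":[0,0,-200],"roll":0},{"jaw":20,"dp":[0,0,-200],"roll":0}]'; python3 - <<'E'
from h import *
np.set_printoptions(precision=1,suppress=True)
W=np.load('w2.npz')['P']
y=np.array([-np.sin(.094),np.cos(.094)]);x=np.array([y[1],-y[0]])
D=W[...,:2]-np.array([721,-9]);X=D@x;Y=D@y;Z=W[...,2]
for yy in(-75,0,40,75):
    m=abs(Y-yy)<3; m&=(X>-250)&(X<-90)
    o=X[m].argsort();print(yy,[(round(float(a),0),round(float(b),0)) for a,b in zip(X[m][o][::12],Z[m][o][::12])][:60:2])
for xx in(-190,-170,-150):
    m=(abs(X-xx)<2)&(abs(Y)<125);o=Y[m].argsort();a=Y[m][o];b=Z[m][o]
    print(xx,[(round(float(p)),round(float(q))) for p,q in zip(a,b) if abs(p)>90][::6])
E
```

```text
time: 15.92
tool_pos: [0.5753, 0.2753, 0.0076]
orientation: [-0.0, 0.995, 0.104, 0.001]
contact_force: [0.6, -2.5, 7.0]
finger_gap: 0.381
gripper_force: 61.2
time: 16.55
tool_pos: [0.5751, 0.2754, 0.2077]
orientation: [-0.0, 0.995, 0.104, 0.001]
contact_force: [0.1, -0.7, -0.7]
finger_gap: 0.377
gripper_force: 60.3
-75 [(-250.0, 1.0), (-204.0, 96.0), (-196.0, 104.0), (-194.0, 100.0), (-190.0, 98.0), (-186.0, 98.0), (-183.0, 97.0), (-179.0, 97.0), (-175.0, 98.0), (-172.0, 97.0), (-168.0, 96.0), (-163.0, 99.0), (-158.0, 98.0), (-153.0, 97.0), (-148.0, 116.0), (-143.0, 98.0), (-142.0, 340.0), (-142.0, 348.0), (-142.0, 343.0), (-142.0, 349.0), (-142.0, 350.0), (-142.0, 350.0), (-142.0, 351.0), (-141.0, 348.0), (-141.0, 344.0), (-141.0, 347.0), (-141.0, 350.0), (-141.0, 343.0), (-141.0, 349.0), (-141.0, 345.0)]
0 [(-250.0, -0.0), (-247.0, 78.0), (-204.0, 97.0), (-197.0, 104.0), (-194.0, 97.0), (-191.0, 97.0), (-187.0, 98.0), (-183.0, 98.0), (-179.0, 98.0), (-174.0, 98.0), (-170.0, 98.0), (-167.0, 98.0), (-163.0, 97.0), (-162.0, 98.0), (-161.0, 327.0), (-161.0, 316.0), (-161.0, 335.0), (-1
[... 4648 characters left out ...]
, (-98, 312), (-98, 349), (-98, 346), (-98, 348), (-98, 351), (-98, 348), (-98, 351), (-98, 351), (-98, 348), (-98, 345), (-98, 348), (-97, 345), (-97, 347), (-97, 310), (-97, 348), (-97, 97), (-97, 349), (-97, 352), (-97, 351), (-97, 308), (-97, 311), (-97, 351), (-97, 350), (-97, 310), (-96, 309), (-96, 310), (-96, 351), (-96, 351), (-96, 310), (-96, 310), (-95, 97), (-95, 98), (-95, 309), (-95, 309), (-95, 309), (-94, 97), (-94, 309), (-94, 308), (-94, 309), (-94, 308), (-93, 309), (-93, 307), (-93, 99), (-93, 309), (-93, 307), (-93, 309), (-92, 97), (-92, 309), (-91, 98), (90, 97), (92, 97), (93, 97), (95, 97), (97, 98), (99, 99), (100, 98), (101, 104), (102, 99), (103, 103), (104, 104)]
```

```bash
python3 -m inch '[{"jaw":20,"dp":[-12,59,0],"roll":6.5},{"jaw":20,"dp":[-24,117,0],"roll":6.5},{"jaw":20,"dp":[-35.5,176,0],"roll":6.5},{"jaw":20,"dp":[-47,235,0],"roll":6.5},{"jaw":20,"dp":[-59,294,0],"roll":6.5},{"jaw":20,"dp":[-71,352.6,0],"roll":6.5},{"jaw":20,"dp":[-71,352.6,0],"roll":6.5},{"jaw":20,"dp":[-71,352.6,0],"roll":6.5}]'; python3 -c "
from h import *
go((578.6,-84.4,106,5.4))
c=cam('wrist')
P=wcloud(c)
save(c,'w5')"
```

```text
time: 17.55
tool_pos: [0.5768, -0.0844, 0.2042]
orientation: [-0.001, 0.999, 0.047, -0.002]
contact_force: [-1.2, 0.8, 0.4]
finger_gap: 0.381
gripper_force: 60.3
now [576.8 -84.4 204.2] phi 5.4 t 17.6 gap 0.38
(578.6, -84.4, 106, 5.4) ->dp [ 2.1  0.3 98.2] roll -0.0
```

View pics/w5.png

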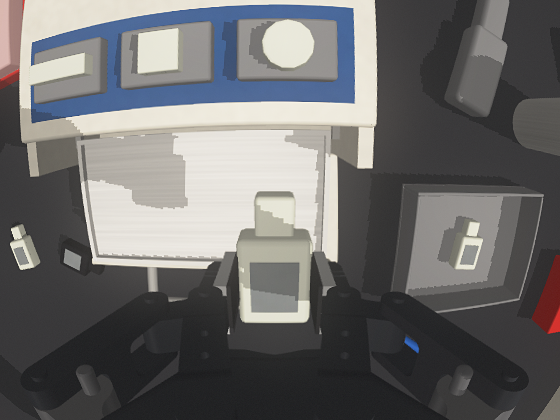

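The wrist view shows the cartridge level between the pads around (275,275), lined up with the tray. Lowering it.

```bash
python3 -m inch '[{"jaw":20,"dp":[1,0,40],"roll":0},{"jaw":20,"dp":[1,0,75],"roll":0},{"jaw":20,"dp":[1,0,92],"roll":0},{"jaw":20,"dp":[1,0,99],"roll":0},{"jaw":20,"dp":[1,0,99],"roll":0},{"jaw":42,"dp":[1,0,99],"roll":0},{"jaw":42,"dp":[1,0,99],"roll":0},{"jaw":42,"dp":[1,0,99],"roll":0},{"jaw":42,"dp":[1,0,50],"roll":0},{"jaw":42,"dp":[1,0,0],"roll":0},{"jaw":50,"dp":[1,0,-50],"roll":0},{"jaw":50,"dp":[1,0,-50],"roll":0}]'; python3 - <<'E'
from h import *
go((480,290,255,18));c=cam('wrist');wcarts(c,97,(520,640,-125,80))
for o in carts(cam('top')): print({k:np.round(v,1) for k,v in o.items() if k in('c','yaw','col')})
E
```

```text
time: 19.1
tool_pos: [0.5817, -0.085, 0.2613]
orientation: [0.001, 0.999, 0.047, 0.004]
contact_force: [-0.4, 0.3, 0.0]
finger_gap: 0.582
gripper_force: 0.0
now [581.7 -85.  261.3] phi 5.4 t 19.1 gap 0.58
(480, 290, 255, 18) ->dp [ -65.7 -383.     4.8] roll -12.6
uv [273. 197.] c (585.5,-85.1) L 62.3 W 33.9 nose yaw 4.7 z 117.2 body-grip [579.6 -85.6] [200. 199. 188.]
{'c': array([622.3, 355.8]), 'yaw': np.float64(-37.9), 'col': array([94., 68., 48.])}
{'c': array([467.4, 263.2]), 'yaw': np.float64(18.3), 'col': array([208., 213., 196.])}
{'c': array([440.1, 558. ]), 'yaw': np.float64(-5.7), 'col': array([76., 53., 29.])}
{'c': array([464. , 153.2]), 'yaw': np.float64(-107.1), 'col': array([69., 73., 71.])}
{'c': array([452.9, 377.2]), 'yaw': np.float64(-34.4), 'col': array([209., 214., 196.])}
```

```bash
python3 -m inch '[{"jaw":50,"dp":[-66,-383,5],"roll":-12.6},{"jaw":50,"dp":[-66,-383,5],"roll":-12.6},{"jaw":50,"dp":[-66,-383,5],"roll":-12.6},{"jaw":50,"dp":[-66,-383,5],"roll":-12.6},{"jaw":50,"dp":[-66,-383,5],"roll":-12.6},{"jaw":50,"dp":[-66,-383,5],"roll":-12.6},{"jaw":50,"dp":[-66,-383,5],"roll":-12.6},{"jaw":50,"dp":[-66,-383,5],"roll":-12.6},{"jaw":50,"dp":[-66,-383,5],"roll":-12.6}]'; python3 - <<'E'
from h import *
c=cam('wrist');wcarts(c);go((459.5,263,6,17.8))
E
```

```text
time: 20.32
tool_pos: [0.4771, 0.289, 0.2506]
orientation: [0.0, 0.988, 0.156, -0.001]
contact_force: [0.5, -0.2, 0.3]
finger_gap: 0.587
gripper_force: 0.0
uv [251.  49.] c (619.5,358.9) L 62.1 W 36.5 nose yaw -39.9 z 20.0 body-grip [614.9 362.8] [137. 106.  86.]
uv [194. 178.] c (452.4,379.5) L 64.8 W 34.6 nose yaw -35.0 z 20.2 body-grip [447.5 382.9] [197. 197. 185.]
uv [290. 199.] c (465.0,264.1) L 62.7 W 33.7 nose yaw 18.1 z 20.3 body-grip [459.3 262.2] [197. 197. 185.]
now [477.3 288.9 250.9] phi 17.9 t 20.4 gap 0.58
(459.5, 263, 6, 17.8) ->dp [-24.7  19.  244.9] roll 0.1
```

```bash
python3 -m inch '[{"jaw":50,"dp":[-25,19.6,60],"roll":0},{"jaw":50,"dp":[-25,19.6,120],"roll":0},{"jaw":50,"dp":[-25,19.6,180],"roll":0},{"jaw":50,"dp":[-25,19.6,225],"roll":0},{"jaw":50,"dp":[-25,19.6,245],"roll":0},{"jaw":50,"dp":[-25,19.6,245],"roll":0},{"jaw":20,"dp":[-25,19.6,245],"roll":0},{"jaw":20,"dp":[-25,19.6,245],"roll":0},{"jaw":20,"dp":[-25,19.6,245],"roll":0},{"jaw":20,"dp":[-25,19.6,245],"roll":0},{"jaw":20,"dp":[-25,19.6,245],"roll":0}]'; python3 -m inch '[{"jaw":20,"dp":[0,0,-60],"roll":0},{"jaw":20,"dp":[0,0,-120],"roll":0},{"jaw":20,"dp":[0,0,-180],"roll":0},{"jaw":20,"dp":[0,0,-200],"roll":0},{"jaw":20,"dp":[0,0,-200],"roll":0}]';  python3 -c "
from h import *
go((571,-23,207,5.4))"
```

```text
time: 21.75
tool_pos: [0.4601, 0.2644, 0.0075]
orientation: [-0.0, 0.988, 0.157, 0.001]
contact_force: [-0.4, -2.1, 7.9]
finger_gap: 0.384
gripper_force: 60.5
time: 22.38
tool_pos: [0.4602, 0.2647, 0.2084]
orientation: [-0.001, 0.988, 0.157, 0.002]
contact_force: [0.3, 0.5, -0.8]
finger_gap: 0.38
gripper_force: 60.0
now [460.2 264.7 208.4] phi 18.1 t 22.4 gap 0.38
(571, -23, 207, 5.4) ->dp [ 16.2 307.8   1.2] roll 12.7
```

```bash
python3 -m inch '[{"jaw":20,"dp":[3,56,1],"roll":9},{"jaw":20,"dp":[6,112,1],"roll":12.7},{"jaw":20,"dp":[9,168,1],"roll":12.7},{"jaw":20,"dp":[12,224,1],"roll":12.7},{"jaw":20,"dp":[15,280,1],"roll":12.7},{"jaw":20,"dp":[16,308,1],"roll":12.7},{"jaw":20,"dp":[16,308,1],"roll":12.7},{"jaw":20,"dp":[16,308,1],"roll":12.7}]'; python3 - <<'E'
from h import *
go((571,-23,106,5.4))
E
```

```text
time: 23.38
tool_pos: [0.5689, -0.0232, 0.204]
orientation: [-0.0, 0.999, 0.047, -0.001]
contact_force: [-0.4, 0.2, -0.8]
finger_gap: 0.38
gripper_force: 60.0
now [568.9 -23.2 204. ] phi 5.3 t 23.4 gap 0.38
(571, -23, 106, 5.4) ->dp [ 2.4  0.1 98. ] roll -0.1
```

```bash
python3 -m inch '[{"jaw":20,"dp":[1,0,40],"roll":0},{"jaw":20,"dp":[1,0,75],"roll":0},{"jaw":20,"dp":[1,0,92],"roll":0},{"jaw":20,"dp":[1,0,99],"roll":0},{"jaw":20,"dp":[1,0,99],"roll":0},{"jaw":42,"dp":[1,0,99],"roll":0},{"jaw":42,"dp":[1,0,99],"roll":0},{"jaw":42,"dp":[1,0,99],"roll":0},{"jaw":42,"dp":[1,0,50],"roll":0},{"jaw":42,"dp":[1,0,0],"roll":0},{"jaw":50,"dp":[1,0,-50],"roll":0},{"jaw":50,"dp":[1,0,-50],"roll":0}]'; python3 - <<'E'
from h import *
go((450,385,255,-34));c=cam('wrist');wcarts(c,97,(520,640,-125,80))
for o in carts(cam('top')): print({k:np.round(v,1) for k,v in o.items() if k in('c','yaw','col')})
E
```

```text
time: 24.88
tool_pos: [0.5736, -0.0239, 0.2602]
orientation: [0.0, 0.999, 0.047, 0.004]
contact_force: [0.4, 0.6, 0.4]
finger_gap: 0.587
gripper_force: 0.0
now [573.6 -23.9 260.2] phi 5.3 t 24.9 gap 0.59
(450, 385, 255, -34) ->dp [ -85.  -418.7    3.8] roll 39.3
uv [339. 195.] c (585.9,-84.2) L 63.5 W 36.4 nose yaw 4.5 z 117.3 body-grip [580.  -84.7] [195. 194. 183.]
uv [274. 198.] c (576.6,-24.0) L 62.4 W 34.0 nose yaw 6.1 z 117.3 body-grip [570.6 -24.7] [200. 199. 188.]
{'c': array([620., 356.]), 'yaw': np.float64(-40.5), 'col': array([109.,  79.,  55.])}
{'c': array([440.2, 559.7]), 'yaw': np.float64(-6.7), 'col': array([82., 58., 32.])}
{'c': array([464.4, 154.6]), 'yaw': np.float64(-103.7), 'col': array([71., 75., 73.])}
{'c': array([452. , 377.4]), 'yaw': np.float64(-40.9), 'col': array([213., 217., 201.])}
```

```bash
python3 -m inch '[{"jaw":50,"dp":[-85,-419,4],"roll":-125},{"jaw":50,"dp":[-85,-419,4],"roll":-125},{"jaw":50,"dp":[-85,-419,4],"roll":-125},{"jaw":50,"dp":[-85,-419,4],"roll":-125},{"jaw":50,"dp":[-85,-419,4],"roll":-125},{"jaw":50,"dp":[-85,-419,4],"roll":-125},{"jaw":50,"dp":[-85,-419,4],"roll":-125},{"jaw":50,"dp":[-85,-419,4],"roll":-125},{"jaw":50,"dp":[-85,-419,4],"roll":-125},{"jaw":50,"dp":[-85,-419,4],"roll":-125},{"jaw":50,"dp":[-85,-419,4],"roll":-125},{"jaw":50,"dp":[-85,-419,4],"roll":-125}]';python3 -m inch '[{"jaw":50,"dp":[0,0,0],"roll":-10},{"jaw":50,"dp":[0,0,0],"roll":-15.7},{"jaw":50,"dp":[0,0,0],"roll":-15.7}]'; python3 - <<'E'
from h import *
c=cam('wrist');wcarts(c);go((447.5,383,6,146))
E
```

```text
time: 26.48
tool_pos: [0.4464, 0.3848, 0.2492]
orientation: [-0.001, 0.418, 0.909, -0.002]
contact_force: [0.4, -1.1, 0.1]
finger_gap: 0.588
gripper_force: 0.0
time: 26.85
tool_pos: [0.4465, 0.3849, 0.2496]
orientation: [-0.001, 0.292, 0.956, -0.001]
contact_force: [0.2, 0.5, -0.2]
finger_gap: 0.585
gripper_force: 0.0
uv [275. 183.] c (451.6,381.0) L 60.4 W 33.3 nose yaw -33.9 z 20.3 body-grip [446.6 384.4] [236. 237. 234.]
uv [323. 299.] c (611.3,350.4) L 64.9 W 15.9 nose yaw 157.6 z 18.9 body-grip [616.9 348.1] [176. 117.  81.]
now [446.6 385.  249.9] phi 145.9 t 26.9 gap 0.58
(447.5, 383, 6, 146) ->dp [ -2.   -0.6 243.9] roll -0.1
```

```bash
python3 -m inch '[{"jaw":50,"dp":[-1,-0.8,60],"roll":0},{"jaw":50,"dp":[-1,-0.8,120],"roll":0},{"jaw":50,"dp":[-1,-0.8,180],"roll":0},{"jaw":50,"dp":[-1,-0.8,225],"roll":0},{"jaw":50,"dp":[-1,-0.8,244],"roll":0},{"jaw":50,"dp":[-1,-0.8,244],"roll":0},{"jaw":20,"dp":[-1,-0.8,244],"roll":0},{"jaw":20,"dp":[-1,-0.8,244],"roll":0},{"jaw":20,"dp":[-1,-0.8,244],"roll":0},{"jaw":20,"dp":[-1,-0.8,244],"roll":0},{"jaw":20,"dp":[-1,-0.8,244],"roll":0}]'; python3 -m inch '[{"jaw":20,"dp":[0,0,-60],"roll":0},{"jaw":20,"dp":[0,0,-120],"roll":0},{"jaw":20,"dp":[0,0,-180],"roll":0},{"jaw":20,"dp":[0,0,-200],"roll":0},{"jaw":20,"dp":[0,0,-200],"roll":0}]';  python3 -c "
from h import *
go((565.5,38.5,207,185.4))"
```

```text
time: 28.28
tool_pos: [0.4487, 0.3852, 0.0093]
orientation: [0.001, 0.292, 0.956, 0.001]
contact_force: [-0.6, -1.0, 8.1]
finger_gap: 0.377
gripper_force: 60.4
time: 28.9
tool_pos: [0.4485, 0.3851, 0.21]
orientation: [0.001, 0.292, 0.956, 0.002]
contact_force: [0.1, -0.3, -0.9]
finger_gap: 0.379
gripper_force: 60.0
now [448.5 385.1 210. ] phi 146.0 t 28.9 gap 0.38
(565.5, 38.5, 207, 185.4) ->dp [-290.6 -222.2    2.3] roll -39.4
```

```bash
python3 -m inch '[{"jaw":20,"dp":[-45,-34,1],"roll":-8},{"jaw":20,"dp":[-90,-69,1],"roll":-16},{"jaw":20,"dp":[-135,-103,1],"roll":-24},{"jaw":20,"dp":[-180,-138,1],"roll":-32},{"jaw":20,"dp":[-225,-172,1],"roll":-39.4},{"jaw":20,"dp":[-270,-206,1],"roll":-39.4},{"jaw":20,"dp":[-290,-222,1],"roll":-39.4},{"jaw":20,"dp":[-290,-222,1],"roll":-39.4},{"jaw":20,"dp":[-290,-222,1],"roll":-39.4}]'; python3 - <<'E'
from h import *
go((565.5,38.5,107,185.4));c=cam('wrist');wcarts(c,97,(520,640,-125,80))
E
```

```text
time: 30.02
tool_pos: [0.5633, 0.0387, 0.2052]
orientation: [-0.001, -0.047, 0.999, 0.0]
contact_force: [0.6, 0.2, -0.8]
finger_gap: 0.377
gripper_force: 60.0
now [563.3  38.7 205.2] phi 185.4 t 30.0 gap 0.38
(565.5, 38.5, 107, 185.4) ->dp [-2.4 -0.4 98.2] roll 0.0
uv [125. 221.] c (584.3,-83.4) L 62.0 W 39.7 nose yaw 4.3 z 117.2 body-grip [578.3 -83.8] [189. 189. 177.]
uv [179. 242.] c (597.1,-35.1) L 62.6 W 37.4 nose yaw 10.9 z 117.3 body-grip [591.2 -36.3] [193. 192. 181.]
```

```bash
python3 -m inch '[{"jaw":20,"dp":[-1.5,0,40],"roll":0},{"jaw":20,"dp":[-1.5,0,75],"roll":0},{"jaw":20,"dp":[-1.5,0,92],"roll":0},{"jaw":20,"dp":[-1.5,0,99],"roll":0},{"jaw":20,"dp":[-1.5,0,99],"roll":0},{"jaw":42,"dp":[-1.5,0,99],"roll":0},{"jaw":42,"dp":[-1.5,0,99],"roll":0},{"jaw":42,"dp":[-1.5,0,99],"roll":0},{"jaw":42,"dp":[-1.5,0,50],"roll":0},{"jaw":42,"dp":[-1.5,0,0],"roll":0},{"jaw":50,"dp":[-1.5,60,-60],"roll":0},{"jaw":50,"dp":[-1.5,60,-60],"roll":0}]'; python3 - <<'E'
from h import *
go();c=cam('wrist');save(c,'w6');wcarts(c,97,(520,650,-125,80))
E
```

```text
time: 31.58
tool_pos: [0.5611, 0.0996, 0.2697]
orientation: [0.003, -0.048, 0.999, 0.0]
contact_force: [-0.0, -0.3, -1.0]
finger_gap: 0.585
gripper_force: 0.0
now [561.1  99.6 269.7] phi 185.5 t 31.6 gap 0.59
uv [211. 195.] c (570.4,38.0) L 61.9 W 35.4 nose yaw 3.8 z 117.3 body-grip [564.4  37.7] [199. 198. 187.]
uv [100. 198.] c (584.3,-83.6) L 61.3 W 40.8 nose yaw 3.2 z 117.1 body-grip [578.3 -83.9] [189. 188. 176.]
uv [140. 215.] c (598.8,-34.4) L 63.7 W 38.9 nose yaw 11.3 z 117.2 body-grip [592.9 -35.6] [192. 191. 180.]
```

View pics/w6.png

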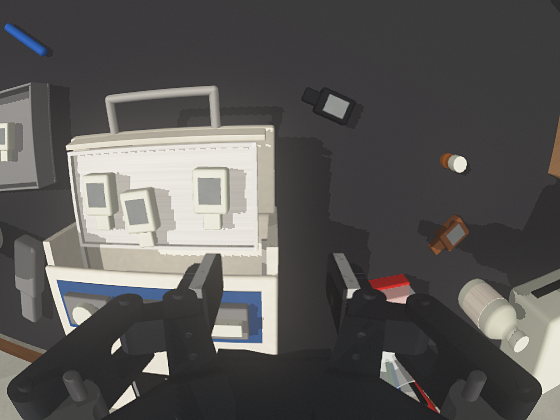

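Wrist view: all three lie flat in the tray at (98,195), (140,212) and (211,190). The middle one was knocked back and sideways to (598,-35) against the rear rim. The gap to its right neighbour is too narrow for a finger, so I'll press lightly on its top with closed fingers and drag it forward.

```bash
python3 -m inch '[{"jaw":0,"dp":[-8,-60,0],"roll":0},{"jaw":0,"dp":[-15.7,-120,20],"roll":0},{"jaw":0,"dp":[-15.7,-137.7,80],"roll":0},{"jaw":0,"dp":[-15.7,-137.7,125],"roll":0},{"jaw":0,"dp":[-15.7,-137.7,143],"roll":0},{"jaw":0,"dp":[-15.7,-137.7,143],"roll":0},{"jaw":0,"dp":[-15.7,-137.7,143],"roll":0}]'; python3 -c "
from h import *
go((590,-36,118,185.4))"
```

```text
time: 32.5
tool_pos: [0.5899, -0.0373, 0.1248]
orientation: [0.001, -0.048, 0.999, -0.0]
contact_force: [0.4, 0.6, -0.6]
finger_gap: -0.003
gripper_force: 0.0
now [589.9 -37.3 124.8] phi 185.5 t 32.5 gap -0.00
(590, -36, 118, 185.4) ->dp [-0.2  1.3  6.8] roll 0.1
```

```bash
python3 -m inch '[{"jaw":0,"dp":[0,0,6],"roll":0},{"jaw":0,"dp":[0,0,9],"roll":0},{"jaw":0,"dp":[0,0,11],"roll":0},{"jaw":0,"dp":[0,0,11],"roll":0}]'; python3 -m inch '[{"jaw":0,"dp":[4,0.5,0],"roll":0},{"jaw":0,"dp":[8,1,0],"roll":0},{"jaw":0,"dp":[12,1.5,0],"roll":0},{"jaw":0,"dp":[16,2,0],"roll":0},{"jaw":0,"dp":[16,2,0],"roll":0},{"jaw":0,"dp":[16,2,-60],"roll":0},{"jaw":0,"dp":[16,62,-100],"roll":0},{"jaw":0,"dp":[16,122,-140],"roll":0},{"jaw":0,"dp":[16,122,-140],"roll":0}]';python3 - <<'E'
from h import *
go();c=cam('wrist');save(c,'w7');wcarts(c,97,(520,650,-125,80))
E
```

```text
time: 33.0
tool_pos: [0.5913, -0.0372, 0.1169]
orientation: [0.003, -0.048, 0.999, -0.0]
contact_force: [-5.5, 2.6, 27.8]
finger_gap: -0.004
gripper_force: 14.1
time: 34.12
tool_pos: [0.5621, 0.085, 0.2555]
orientation: [0.003, -0.049, 0.999, 0.0]
contact_force: [0.3, -0.4, -0.2]
finger_gap: 0.003
gripper_force: 0.0
now [562.1  85.  255.5] phi 185.6 t 34.1 gap 0.00
uv [224. 198.] c (570.1,38.4) L 61.6 W 34.8 nose yaw 4.4 z 117.2 body-grip [564.1  37.9] [199. 199. 187.]
uv [105. 201.] c (584.1,-83.0) L 61.5 W 40.5 nose yaw 5.5 z 117.2 body-grip [578.1 -83.6] [189. 188. 177.]
uv [148. 208.] c (586.5,-34.5) L 62.2 W 39.0 nose yaw 10.9 z 117.2 body-grip [580.6 -35.6] [193. 192. 181.]
```

The drag moved the middle cartridge 12 mm forward, clear of the rim. Next I re-grip the handle to shut the door.

```bash
python3 -m inch '[{"jaw":40,"dp":[20,-20,0],"roll":10},{"jaw":40,"dp":[50,-50,0],"roll":20},{"jaw":40,"dp":[80,-80,0],"roll":30},{"jaw":40,"dp":[102,-110,0],"roll":40},{"jaw":40,"dp":[102.3,-110,20],"roll":50},{"jaw":40,"dp":[102.3,-110,40],"roll":60},{"jaw":40,"dp":[102.3,-110,60],"roll":70},{"jaw":40,"dp":[102.3,-110,80],"roll":80},{"jaw":40,"dp":[102.3,-110,95],"roll":90.2},{"jaw":40,"dp":[102.3,-110,110],"roll":90.2},{"jaw":40,"dp":[102.3,-110,110],"roll":90.2}]';python3 - <<'E'
from h import *
go((471,-34.6,69,95.3));c=cam('wrist');save(c,'w8');wcarts(c,97,(520,650,-125,80))
E
```

```text
time: 35.55
tool_pos: [0.4687, -0.0372, 0.141]
orientation: [-0.001, 0.673, 0.74, -0.001]
contact_force: [-0.1, 0.6, -0.1]
finger_gap: 0.467
gripper_force: 0.0
now [468.7 -37.2 141. ] phi 95.4 t 35.5 gap 0.47
(471, -34.6, 69, 95.3) ->dp [ 2.3  2.8 72. ] roll 0.1
uv [450. 136.] c (568.5,38.3) L 63.7 W 34.7 nose yaw 4.9 z 117.2 body-grip [562.5  37.8] [192. 192. 181.]
uv [449. 255.] c (584.7,-34.8) L 63.9 W 39.1 nose yaw 11.2 z 117.1 body-grip [578.8 -36. ] [189. 188. 177.]
uv [450. 306.] c (593.3,-70.5) L 52.9 W 16.8 nose yaw 151.7 z 111.9 body-grip [598.6 -73.4] [190. 189. 174.]
```

View pics/w8.png

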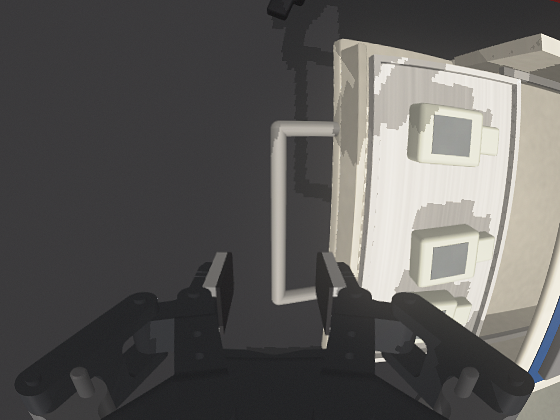

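The handle bar is between the open fingers, column 280, with the legs at rows 128 and 297.

```bash
python3 -m inch '[{"jaw":40,"dp":[2,2,40],"roll":0},{"jaw":40,"dp":[2,2,65],"roll":0},{"jaw":40,"dp":[2,2,72],"roll":0},{"jaw":40,"dp":[2,2,72],"roll":0},{"jaw":2,"dp":[2,2,72],"roll":0},{"jaw":2,"dp":[2,2,72],"roll":0},{"jaw":2,"dp":[2,2,72],"roll":0},{"jaw":2,"dp":[2,2,72],"roll":0},{"jaw":2,"dp":[2,2,72],"roll":0}]'; python3 -m inch '[{"jaw":2,"dp":[0,2.6,-9],"roll":0},{"jaw":2,"dp":[0,5.2,-17.9],"roll":0},{"jaw":2,"dp":[0,8.8,-26.5],"roll":0},{"jaw":2,"dp":[0,12.7,-34.9],"roll":0},{"jaw":2,"dp":[0,17.3,-43],"roll":0},{"jaw":2,"dp":[0,22.3,-50.8],"roll":0},{"jaw":2,"dp":[0,27.9,-58.2],"roll":0},{"jaw":2,"dp":[0,33.9,-65.3],"roll":0},{"jaw":2,"dp":[0,40.4,-72],"roll":0},{"jaw":2,"dp":[0,47.3,-78.2],"roll":0},{"jaw":2,"dp":[0,47.3,-78.2],"roll":0}]'; python3 -c "
from h import *
go()"
```

```text
time: 36.72
tool_pos: [0.471, -0.0348, 0.0714]
orientation: [-0.0, 0.674, 0.739, -0.0]
contact_force: [-3.1, -0.1, 9.3]
finger_gap: 0.084
gripper_force: 58.8
time: 38.1
tool_pos: [0.515, -0.0305, 0.1494]
orientation: [-0.003, 0.674, 0.739, -0.003]
contact_force: [-15.9, -3.9, 15.5]
finger_gap: 0.082
gripper_force: 59.7
now [515.  -30.5 149.4] phi 95.3 t 38.1 gap 0.08
```

```bash
python3 -m inch '[{"jaw":2,"dp":[0,5.5,-8],"roll":0},{"jaw":2,"dp":[0,13.4,-13],"roll":0},{"jaw":2,"dp":[0,21.4,-18],"roll":0},{"jaw":2,"dp":[0,29.6,-22.3],"roll":0},{"jaw":2,"dp":[0,38.2,-26],"roll":0},{"jaw":2,"dp":[0,47,-29],"roll":0},{"jaw":2,"dp":[0,56,-31.5],"roll":0},{"jaw":2,"dp":[0,66,-33.5],"roll":0},{"jaw":2,"dp":[0,75.5,-35],"roll":0},{"jaw":2,"dp":[0,84.5,-36],"roll":0},{"jaw":2,"dp":[0,88,-36],"roll":0},{"jaw":2,"dp":[0,88,-36],"roll":0}]'; python3 -c "
from h import *
go()"
```

```text
time: 39.6
tool_pos: [0.6051, -0.021, 0.1886]
orientation: [-0.002, 0.674, 0.739, -0.0]
contact_force: [-19.2, 3.5, 28.7]
finger_gap: 0.077
gripper_force: 64.5
now [605.1 -21.  188.6] phi 95.3 t 39.6 gap 0.08
```

```bash
python3 -m inch '[{"jaw":30,"dp":[0,-2,0],"roll":0},{"jaw":30,"dp":[0,-2,0],"roll":0},{"jaw":30,"dp":[0,-2,-50],"roll":0},{"jaw":0,"dp":[0,-60,-60],"roll":0},{"jaw":0,"dp":[0,-110,-60],"roll":0},{"jaw":0,"dp":[0,-110,-60],"roll":0},{"jaw":0,"dp":[0,-110,-60],"roll":0}]'; python3 - <<'E'
from h import *
np.set_printoptions(precision=1,suppress=True)
go();c=cam('wrist');save(c,'w9')
for n in('top','scene'):
    c=cam(n);P=cloud(c)*1000
    y=np.array([-np.sin(.094),np.cos(.094)]);x=np.array([y[1],-y[0]])
    D=P[...,:2]-np.array([721,-9]);X=D@x;Y=D@y;Z=P[...,2]
    m=(Z>172)&(Z<205)&(X<-90)&(X>-160)&(abs(Y)<80)
    print(n,m.sum(),np.median(P[m],0) if m.any() else 0,'incX',np.percentile(X[m],[5,50,95]) if m.any() else 0)
E
```

```text
time: 40.48
tool_pos: [0.4983, -0.0324, 0.2453]
orientation: [0.001, 0.674, 0.739, 0.001]
contact_force: [0.2, -0.5, 0.6]
finger_gap: 0.002
gripper_force: 0.0
now [498.3 -32.4 245.3] phi 95.2 t 40.5 gap 0.00
top 128 [606.1 -35.7 193.4] incX [-120.7 -116.8 -112.1]
scene 234 [608.2  -9.3 190.4] incX [-116.4 -111.8 -109.2]
```

View pics/w9.png

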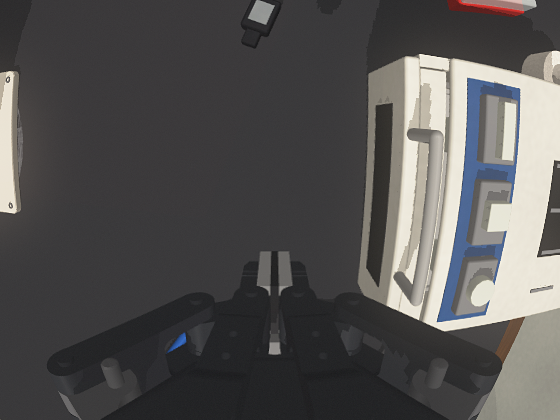

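The door looks shut, and the handle now stands 6 mm further back than at the start, where it was slightly ajar. I'll give the bar a firm check push with closed fingers.

```bash
python3 -m inch '[{"jaw":0,"dp":[0,30,40],"roll":0},{"jaw":0,"dp":[0,60,65],"roll":0},{"jaw":0,"dp":[0,75,65],"roll":0},{"jaw":0,"dp":[0,85,65],"roll":0},{"jaw":0,"dp":[0,92,65],"roll":0},{"jaw":0,"dp":[0,92,65],"roll":0}]'; python3 -m inch '[{"jaw":0,"dp":[0,3,0],"roll":0},{"jaw":0,"dp":[0,6,0],"roll":0},{"jaw":0,"dp":[0,6,0],"roll":0}]'
```

```text
time: 41.38
tool_pos: [0.5871, -0.024, 0.1804]
orientation: [-0.001, 0.674, 0.739, -0.001]
contact_force: [-4.4, -0.5, 1.6]
finger_gap: 0.002
gripper_force: 2.9
time: 41.75
tool_pos: [0.5878, -0.0239, 0.18]
orientation: [-0.005, 0.674, 0.739, -0.005]
contact_force: [-23.2, -2.7, 14.9]
finger_gap: -0.003
gripper_force: 13.6
```

```bash
python3 -m inch '[{"jaw":0,"dp":[0,3,0],"roll":0},{"jaw":0,"dp":[0,6,0],"roll":0},{"jaw":0,"dp":[0,6,0],"roll":0}]'; python3 -m inch '[{"jaw":0,"dp":[0,-30,0],"roll":0},{"jaw":0,"dp":[0,-40,-40],"roll":0},{"jaw":0,"dp":[0,-40,-80],"roll":0},{"jaw":0,"dp":[0,-40,-80],"roll":0}]'; python3 - <<'E'
from h import *
np.set_printoptions(precision=1,suppress=True)
c=cam('wrist');P=wcloud(c);I=c['color'].astype(int)
m=(P[...,2]>172)&(P[...,2]<185)&(P[...,0]>645)&(P[...,0]<720)&(abs(P[...,1]+12)<120)
N,L,st,ce=cv2.connectedComponentsWithStats(m.astype(np.uint8))
for i in range(1,N):
    if st[i,4]>60: q=L==i;v,u=np.nonzero(q);print(st[i],np.median(P[q],0),cv2.minAreaRect(wplane(c,np.c_[u,v],.177)[:,:2].astype(np.float32)))
go((687.5,-82.8,215,95.2))
c=cam('scene');save(c,'s9',(120,160,320,320))
E
```

```text
time: 42.12
tool_pos: [0.5882, -0.0238, 0.1794]
orientation: [-0.009, 0.674, 0.739, -0.009]
contact_force: [-42.9, -6.8, 27.8]
finger_gap: -0.002
gripper_force: 23.4
time: 42.62
tool_pos: [0.5626, -0.0267, 0.2643]
orientation: [0.003, 0.674, 0.739, 0.003]
contact_force: [0.1, 0.8, 0.3]
finger_gap: 0.0
gripper_force: 0.0
[ 419   91   20   61 1018] [672.5  57.5 177.2] ((672.8330688476562, 57.635841369628906), (15.902083396911621, 45.95349884033203), 5.497511386871338)
[407 194  31  31 844] [679.1 -11.  177.3] ((679.5870361328125, -11.054826736450195), (26.65352439880371, 24.5792236328125), 4.48446798324585)
[395 272  31  30 677] [686.3 -80.  177.3] ((686.7637329101562, -80.40098571777344), (27.064224243164062, 29.616125106811523), 54.05198287963867)
now [561.4 -26.6 262.2] phi 95.2 t 42.7 gap 0.00
(687.5, -82.8, 215, 95.2) ->dp [-67.5 120.2  47.8] roll 0.0
```

View pics/s9.png

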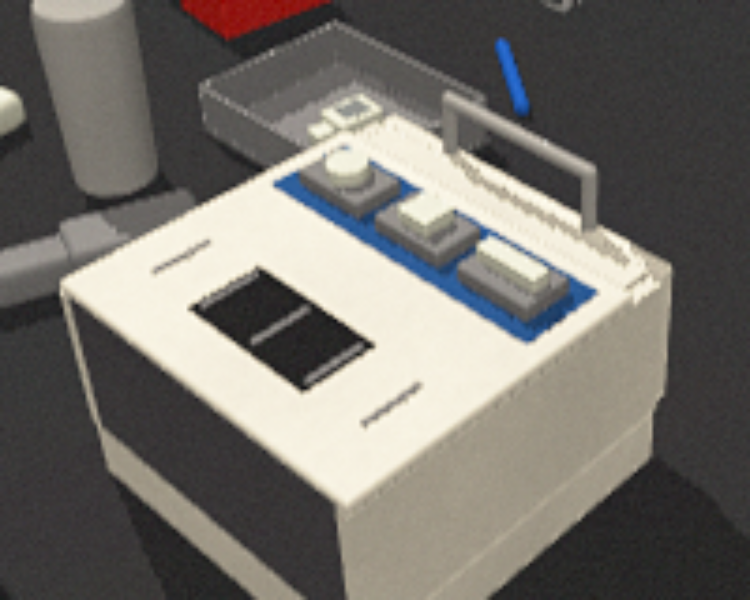

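Scene crop: the door is flush shut and the handle upright. The keys are round at (350,165), square at (428,212) and bar at (515,262). Pressing the round one first.

```bash
python3 -m inch '[{"jaw":0,"dp":[-33,60,0],"roll":0},{"jaw":0,"dp":[-65.5,120,10],"roll":0},{"jaw":0,"dp":[-65.5,120,47],"roll":0},{"jaw":0,"dp":[-65.5,120,75],"roll":0},{"jaw":0,"dp":[-65.5,120,75],"roll":0}]'; python3 -c "
from h import *
go((686.8,-81,168,95.2))"
```

```text
time: 43.35
tool_pos: [0.6835, -0.0805, 0.1805]
orientation: [-0.003, 0.674, 0.739, -0.002]
contact_force: [-0.2, -0.3, -0.8]
finger_gap: -0.0
gripper_force: 0.0
now [683.5 -80.5 180.5] phi 95.2 t 43.4 gap -0.00
(686.8, -81, 168, 95.2) ->dp [-0.8  3.3 12.5] roll 0.0
```

```bash
python3 -m inch '[{"jaw":0,"dp":[0,2,6],"roll":0},{"jaw":0,"dp":[0,2,12],"roll":0},{"jaw":0,"dp":[0,2,14],"roll":0},{"jaw":0,"dp":[0,2,14],"roll":0}]'; python3 -c "
from h import *
go()"
```

```text
time: 43.85
tool_pos: [0.689, -0.0804, 0.1719]
orientation: [0.001, 0.674, 0.739, 0.001]
contact_force: [1.1, 0.4, 4.6]
finger_gap: 0.002
gripper_force: 2.2
now [689.  -80.4 171.9] phi 95.3 t 43.9 gap 0.00
```

```bash
python3 -m inch '[{"jaw":0,"dp":[0,-1,4],"roll":0},{"jaw":0,"dp":[0,-1,4],"roll":0},{"jaw":0,"dp":[0,-1,4],"roll":0}]';python3 -m inch '[{"jaw":0,"dp":[0,0,-40],"roll":0},{"jaw":0,"dp":[35,-1,-40],"roll":0},{"jaw":0,"dp":[70,-1,-40],"roll":0},{"jaw":0,"dp":[70,-1,-40],"roll":0},{"jaw":0,"dp":[70,-1,-15],"roll":0},{"jaw":0,"dp":[70,-1,-15],"roll":0}]'; python3 -c "
from h import *
go((680,-11.5,168,95.2))"
```

```text
time: 44.22
tool_pos: [0.6891, -0.0805, 0.1708]
orientation: [0.002, 0.674, 0.739, 0.002]
contact_force: [-2.4, 2.3, 19.7]
finger_gap: -0.002
gripper_force: 10.1
time: 44.98
tool_pos: [0.6779, -0.0116, 0.1795]
orientation: [-0.002, 0.674, 0.739, -0.002]
contact_force: [0.3, -0.4, -0.1]
finger_gap: 0.002
gripper_force: 0.0
now [677.9 -11.6 179.5] phi 95.2 t 45.0 gap 0.00
(680, -11.5, 168, 95.2) ->dp [-0.1  2.1 11.5] roll 0.0
```

Round bottomed out (19.7 N at z 171). Square next.

```bash
python3 -m inch '[{"jaw":0,"dp":[0,0,6],"roll":0},{"jaw":0,"dp":[0,0,12],"roll":0},{"jaw":0,"dp":[0,0,15],"roll":0},{"jaw":0,"dp":[0,0,15],"roll":0},{"jaw":0,"dp":[0,0,15],"roll":0}]';python3 -m inch '[{"jaw":0,"dp":[0,0,-40],"roll":0},{"jaw":0,"dp":[35,0,-40],"roll":0},{"jaw":0,"dp":[70,0,-40],"roll":0},{"jaw":0,"dp":[70,0,-40],"roll":0},{"jaw":0,"dp":[70,0,-15],"roll":0},{"jaw":0,"dp":[70,0,-15],"roll":0}]'; python3 -c "
from h import *
go((673,58,168,95.2))"
```

```text
time: 45.6
tool_pos: [0.6803, -0.0116, 0.1708]
orientation: [0.001, 0.674, 0.739, 0.001]
contact_force: [-9.2, -1.0, 22.7]
finger_gap: 0.001
gripper_force: 11.9
time: 46.35
tool_pos: [0.672, 0.0579, 0.1798]
orientation: [-0.001, 0.674, 0.739, -0.001]
contact_force: [0.2, -1.0, -0.1]
finger_gap: 0.003
gripper_force: 0.0
now [672.   57.9 179.8] phi 95.2 t 46.4 gap 0.00
(673, 58, 168, 95.2) ->dp [ 0.   1.1 11.8] roll 0.0
```

```bash
python3 -m inch '[{"jaw":0,"dp":[0,0,6],"roll":0},{"jaw":0,"dp":[0,0,12],"roll":0},{"jaw":0,"dp":[0,0,15],"roll":0},{"jaw":0,"dp":[0,0,15],"roll":0},{"jaw":0,"dp":[0,0,15],"roll":0}]';python3 -m inch '[{"jaw":0,"dp":[0,0,-60],"roll":0},{"jaw":0,"dp":[0,0,-120],"roll":0},{"jaw":0,"dp":[0,-60,-120],"roll":0},{"jaw":0,"dp":[0,-120,-120],"roll":0},{"jaw":0,"dp":[0,-180,-120],"roll":0},{"jaw":0,"dp":[0,-180,-120],"roll":0},{"jaw":0,"dp":[0,-180,-120],"roll":0}]'; python3 -c "
from h import *
go()
for o in carts(cam('top')): print({k:np.round(v,1) for k,v in o.items() if k in('c','yaw','col')})
save(cam('scene'),'s10')"
```

```text
time: 46.98
tool_pos: [0.6742, 0.0581, 0.1708]
orientation: [0.001, 0.674, 0.739, 0.001]
contact_force: [-9.9, -2.9, 22.9]
finger_gap: 0.001
gripper_force: 11.7
time: 47.85
tool_pos: [0.4951, 0.0423, 0.2875]
orientation: [0.001, 0.674, 0.739, 0.001]
contact_force: [0.3, 0.9, -0.0]
finger_gap: -0.001
gripper_force: 0.0
now [495.1  42.3 287.5] phi 95.2 t 47.9 gap -0.00
{'c': array([620.4, 356.4]), 'yaw': np.float64(-45.2), 'col': array([123.,  87.,  58.])}
{'c': array([440.3, 561.6]), 'yaw': np.float64(-5.7), 'col': array([86., 60., 33.])}
```

View pics/s10.png

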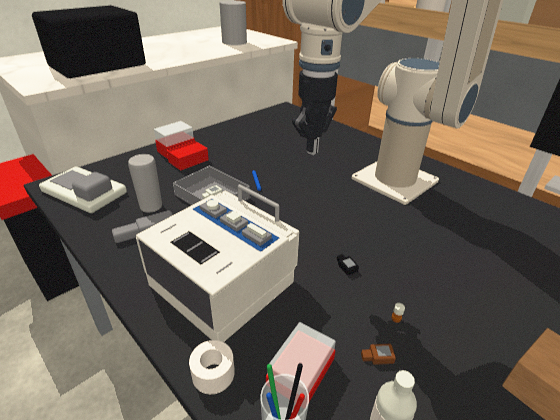

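The scene shows the door shut, no fresh cartridge left on the bench, the used one in the bin, and the vial (398,312), brown and black pieces where they were. Handing in.

```bash
python3 -c "
from h import *
print(r.finish_job())"
```

```text
the job is handed in; nothing more can be done
None
```

I've handed the job in at about 48 s on the robot clock: the one used cartridge is in the bin, all three fresh ones lie flat in the tray, the door is shut, and round, square and bar were each pressed fully down in that order; the middle fresh one was knocked aside, so I dragged it clear of the rear rim, and it sits about 6° askew.

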